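# Load the disc dryer and key in its programme

## Task

Slide the loose clear disc, held by its upright tab, into the only empty slot of the white disc dryer until it lies level against the back stop, and let it go. Then start the programme on the sloping keypad: press the round key fully, then the square key, then the narrow bar key, then the cross-shaped key, one at a time, letting each spring up before the next. Leave the bottles and other glassware standing where they are.

Things in the scene. Friction and masses are not known exactly. Their poses are not given: they have to be found in the camera images.
- disc_center (a point): Centre, half-way through the thickness, of the loose clear disc carrier: a flat disc 80 mm in diameter and 5 mm thick, 35 to 70 g, lying flat on the bench at the start. Its own z is up; its -x side carries a white upright tab. The disc alone must enter the slot, the tab stays outside in front
- disc_grip (a point): Middle of the disc carrier's upright white tab, where it is gripped: 61 mm from disc_center along the carrier's -x, 24.5 mm above disc_center. The tab is 12 mm thick across the carrier's y (the gripping width), 26 mm long along its x, and reaches from 1.5 mm to 41.5 mm above disc_center
- slot_home (a point): Where disc_center comes to rest in the empty slot (second from the bottom of four, 26 mm pitch; the others hold plain discs), the disc lying on two side ledges against the back stop. x points straight into the slot, z up. The open front face is 46 mm before this point (-x); when home, the tab's middle is 15 mm out from the face. Height varies by 30 mm
- dryer: Fixed white disc dryer, 130 mm wide, 100 mm deep, slots open to -x. slot_home is 58.5 mm above its origin. Slot walls 43 mm either side of the centre (3 mm play); ledges 13 mm wide, 5 mm thick, tops 2.5 mm below slot_home, next ledges' undersides 18.5 mm above it. A solid head, flush with the face, covers 71 to 147 mm above slot_home: a gripper at the face must lean back 25 to 35 degrees
- console: Fixed console, 220 mm wide, with a key panel sloping 35 degrees down towards its -x side; origin under it at bench level. One row of four black keys, 50 mm pitch, in varying order. Behind the keys stands a display tower 210 mm tall: its visor starts 23 mm behind the key centres, from 120 mm above the bench up, so a gripper coming straight down has no room
- top_round (a point): Centre of the top face (key up) of the round key: a round cap 32 mm across, black, 16 mm proud of the sloping panel. z is the outward normal of the panel (the key moves along -z), y runs along the row of keys
- key_round (a joint): Travel of this spring key into the panel: 0 up, 0.007 m fully down; 1.2 N to start it, about 5 N to hold it fully down; springs back when let go
- flag_round (a joint): Brass tell-tale pin below this key: 0 standing out; it sinks with the key (up to 0.007 m) and stays down, so it shows that the key has been pressed. Counts as pressed past 0.0045
- top_square (a point): Centre of the top face (key up) of the square key: a square cap 30 mm wide, black, 16 mm proud of the sloping panel. z is the outward normal of the panel (the key moves along -z), y runs along the row of keys
- key_square (a joint): Travel of this spring key into the panel: 0 up, 0.007 m fully down; 1.2 N to start it, about 5 N to hold it fully down; springs back when let go
- flag_square (a joint): Brass tell-tale pin below this key: 0 standing out; it sinks with the key (up to 0.007 m) and stays down, so it shows that the key has been pressed. Counts as pressed past 0.0045
- top_bar (a point): Centre of the top face (key up) of the bar key: a narrow straight bar cap, 13 mm wide and 44 mm long up the slope, black, 16 mm proud of the sloping panel. z is the outward normal of the panel (the key moves along -z), y runs along the row of keys
- key_bar (a joint): Travel of this spring key into the panel: 0 up, 0.007 m fully down; 1.2 N to start it, about 5 N to hold it fully down; springs back when let go
- flag_bar (a joint): Brass tell-tale pin below this key: 0 standing out; it sinks with the key (up to 0.007 m) and stays down, so it shows that the key has been pressed. Counts as pressed past 0.0045
- top_cross (a point): Centre of the top face (key up) of the cross key: a plus-shaped cap, two 13 mm wide arms of 38 mm, black, 16 mm proud of the sloping panel. z is the outward normal of the panel (the key moves along -z), y runs along the row of keys
- key_cross (a joint): Travel of this spring key into the panel: 0 up, 0.007 m fully down; 1.2 N to start it, about 5 N to hold it fully down; springs back when let go
- flag_cross (a joint): Brass tell-tale pin below this key: 0 standing out; it sinks with the key (up to 0.007 m) and stays down, so it shows that the key has been pressed. Counts as pressed past 0.0045
- reagent_bottle: Bystander, to be left where it stands: slim amber bottle with a black cap, 48 mm diameter, 120 mm tall; origin at the centre of its underside
- cotton_jar: Bystander, to be left where it stands: clear glass jar with a black lid, 64 mm diameter, 80 mm tall; origin at the centre of its underside
- beaker: Bystander, to be left where it stands: open glass beaker, 70 mm diameter, 85 mm tall; origin at the centre of its underside
- stock_bottle: Bystander, to be left where it stands: large amber bottle with a black cap, 68 mm diameter, 145 mm tall; origin at the centre of its underside
- white_tub: Bystander, to be left where it stands: white plastic tub, 80 mm diameter, 100 mm tall; origin at the centre of its underside
- mortar: Bystander, to be left where it stands: white ceramic mortar bowl, 90 mm across, 55 mm tall; origin at the centre of its underside
- spatula: Bystander, to be left where it stands: steel spatula lying flat, 180 mm long; origin at the centre of its underside
Not all that is in view belongs to the job. Leave any pink or purple look-alike of the part that bears disc_center alone.

How it is judged:
By the outcome, as a careful person would: the job done as asked, in the order asked, and still so for the second after the job is handed in, with the robot touching nothing.
It also fails if it takes over 66 s, if anything falls off the work surface, if the arm or the gripper's body presses on something with over 40 N, if the wrist force passes 120 N, or if a joint passes its speed limit or range.

## Robot

A 6-joint arm with a two-finger parallel gripper is mounted at the origin on the work surface. World frame = base frame: x ahead of the robot, y to its left, z up, the work surface at z = 0. Lengths are in m, angles in rad, forces in N, time in s.
With the tool pointing down it reaches from about 0.25 to 0.725 m from the base axis. Payload 9.7 kg.
Tool frame: the origin (TCP) lies at the very end of the fingers, on their centre line; the grasp point (between the pads) lies tcp_to_grasp behind it (tcp_to_grasp is the distance from the TCP to the grasp point, in m); z points along the fingers, y is the line along which they close (so a half turn about z gives the same grasp; the last joint's range is limited). The gripper opens to 85 mm and grips with 20 to 120 N. Pads are 22 mm wide; open, the fingers measure 114 mm over their backs; the gripper's body (76 mm by 85 mm) begins 54 mm behind the grasp point. The pads swing forward as they close: fully open they stand 13 mm farther back than shut.
Start: joints at [1.236, 0.087, 0.176, 1.66, 0, 1.571], TCP at [0.181, 0.519, 0.207] pointing down, gripper open.
Joint ranges: [-3.13, 3.13], [-0.85, 1.81], [-1.15, 1.24], [-2.2, 2.28], [-1.44, 1.52], [-3.14, 3.14]. Speed limits (rad/s): [2.22, 2.22, 2.57, 3.14, 3.14, 3.14].

## Interface

Orientations are given as a rotation vector (axis times angle).
In Python, from bench import get_state, grab_frame, close_job, tcp_to_grasp gives the robot as it stands.
- The arm moves only by the tool play_rows, never from a script. Its argument "series" is a list of rows, each a list of 6 numbers: the shift along the tool's x, y, z in cm, then the turn, a rotation vector about the tool's x, y, z in rad. In form: [[x, y, z, ax, ay, az], ...]. A call has 1 to 12 rows; each row shifts and turns the commanded pose from where the row before left it, along the tool's axes as they then stand; what a row does not reach is not made up. A row lasts 1/8 s, in which the tool goes at most 62.5 mm and 10.7 degrees, less where a joint would pass 70% of its speed; a pose out of reach is approached as far as the arm can. A call is refused whole if a number of a shift passes 6.25 or a number of a turn 0.188, either way. A call with a gripper value outside its range is refused whole. "grip" is the opening, from 0 (shut) to 1 (fully open), set as the call begins (left out, the last holds). The fingers move at their own pace and stop on an object; "newtons" is the grip in N (left out, the last holds). Time passes only in rows, so rows that do not move let the fingers close. It gives the time, the measured TCP pose, the force, the opening and the grip force at its end, in the units of the state.
- get_state(): the state, without advancing time (a new reading comes with each control period).
- grab_frame(name): name is "scene" or "side" or "wrist"; returns a dict with "img" (480x640x3 uint8, red, green, blue), "fovy" (degrees; the focal length in pixels is half the picture's height over the tangent of half this angle, whatever the lens; pixels are square), "cx", "cy" (the principal point, pixels), "xyz" and "attitude" of the camera in the world; the wrist camera has in their place "tool_from_camera" (4x4, takes a point from camera to tool coordinates, whose origin is the TCP and whose axes are the flange's). Camera axes: x right, y up, looking along -z (the intrinsics and any distortion apply to the point x, -y, -z); pixel columns grow to the right and rows downward; lengths in m; the calibration is good to about 2 mm. A picture is of the moment at which its call begins: read the wrist's pose just before it. There is no depth.
- close_job(): hands the job in; it is judged then, once.
The state is a dict: "time_s": time; "joint_positions": joint angles; "joint_velocities": joint speeds; "joint_efforts": joint torques, N m; "ee_pos": TCP position; "tool_rot": TCP orientation; "wrist_force": force on the tool from outside, world axes, zero at the start; "moment": the same for the moment, N m; "width": opening from 0.0 (shut) to 1.0 (fully open); "finger_force": force on a finger pad.
Only numpy, scipy, OpenCV 4.12 (cv2) and the standard library are available. Lean on these libraries where they do the work, as an engineer would, in place of code of your own. Each camera call takes 0.05 s, during which the arm holds its last target. There are 200 camera calls.

## Working session

There is one attempt and no reset: what is moved stays moved. The work goes in short steps, Python scripts to look and compute and a tool call to move; the robot and the scene stay as the last step left them, time stands still between calls to the robot, and variables do not carry over. Pictures are saved under pics/ and viewed, at most 10 in all, crops included, and the job is handed in when it is done.

Besides the shell and the picture viewer there is one more tool, called after "Call:" as name(argument=value, ...), one argument or row to a line, values as JSON. play_rows: Moves the arm, as the interface text tells. Its arguments: {"type":"object","properties":{"series":{"type":"array"},"grip":{"type":"number"},"newtons":{"type":"number"}},"required":["series"]}

```bash
ls; mkdir -p pics; python3 - <<'E'
from bench import *
import cv2,pickle
s=get_state();print(s['ee_pos'],s['tool_rot'],s['wrist_force'],s['width'],tcp_to_grasp)
for n in("scene","side","wrist"):
    f=grab_frame(n);cv2.imwrite(f'pics/{n}0.png',f['img'][:,:,::-1]);pickle.dump(f,open(f'pics/{n}0.pkl','wb'))
    print({k:v for k,v in f.items() if k!='img'})
E
```

```text
pics
[0.18063308 0.51919629 0.20614714] [-5.23363804e-01 -3.09748894e+00  2.16735230e-03] [-0.48038416 -0.45131402  0.25286753] 1.0019423998332702 0.0187
{'fovy': 42.11544338826066, 'cx': 330.7971291761782, 'cy': 237.8736989946855, 'xyz': array([ 0.39110555, -0.69843347,  1.29797258]), 'attitude': array([ 0.53580106, -0.03715861, -0.11457645])}
{'fovy': 54.98546914582208, 'cx': 326.338516605261, 'cy': 233.68706833792666, 'xyz': array([ 0.12644151, -0.67021726,  0.82203519]), 'attitude': array([ 0.79759907, -0.1989327 , -0.46523838])}
{'fovy': 66.44111512396472, 'cx': 317.83123608779994, 'cy': 234.98151091513165, 'tool_from_camera': array([[-3.51938360e-04,  9.50960428e-01,  3.09312366e-01,
         7.80974759e-02],
       [ 9.99999892e-01,  2.40497274e-04,  3.98415792e-04,
         8.80596492e-04],
       [ 3.04488871e-04,  3.09312473e-01, -9.50960410e-01,
        -1.66755922e-01],
       [ 0.00000000e+00,  0.00000000e+00,  0.00000000e+00,
         1.00000000e+00]])}
```

View pics/scene0.png

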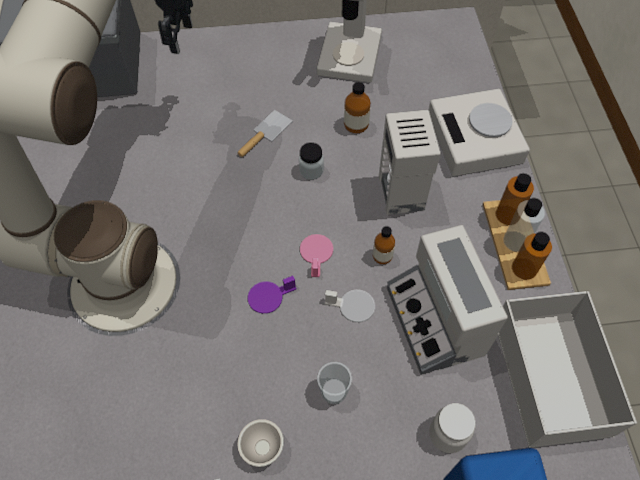

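View pics/side0.png

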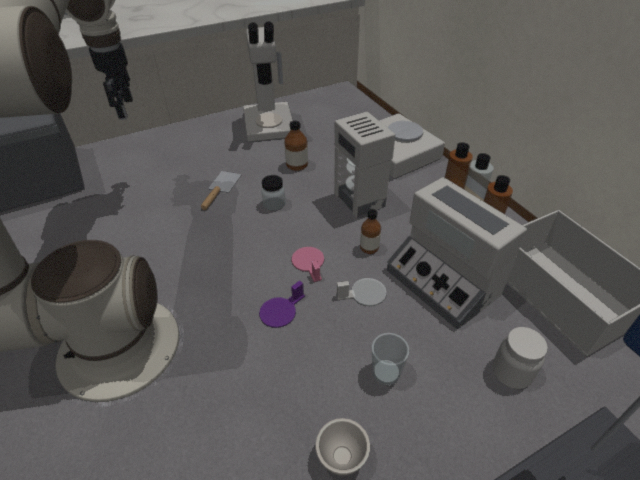

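The scene view shows the clear disc at (357,305) with its white tab at (331,298) and the dryer at (408,160). The keys run bar (405,285), round (413,306), cross (422,326), square (431,347). The side view agrees, with the disc at (369,292) and the tab at (343,291).

```bash
cat > h.py <<'E'
import numpy as np,pickle,cv2
from scipy.spatial.transform import Rotation as R
from scipy.optimize import least_squares
def cam(f,s=None):
    F=240/np.tan(np.radians(f['fovy'])/2)
    if 'xyz' in f: return F,f['cx'],f['cy'],np.array(f['xyz']),R.from_rotvec(f['attitude']).as_matrix()
    T=f['tool_from_camera'];Q=R.from_rotvec(s['tool_rot']).as_matrix()
    return F,f['cx'],f['cy'],Q@T[:3,3]+s['ee_pos'],Q@T[:3,:3]
def proj(c,P):
    F,cx,cy,o,M=c;p=(np.atleast_2d(P)-o)@M
    return np.c_[cx-F*p[:,0]/p[:,2],cy+F*p[:,1]/p[:,2]]
def ray(c,u,v):
    F,cx,cy,o,M=c;return o,M@np.array([(u-cx)/F,-(v-cy)/F,-1])
def onz(c,u,v,z):
    o,d=ray(c,u,v);return o+d*(z-o[2])/d[2]
def tri(*obs):
    r=least_squares(lambda P:np.concatenate([proj(c,P)[0]-uv for c,uv in obs]),[.5,0,.05]);return r.x,np.abs(r.fun).max()
def ld(n): return cam(pickle.load(open(f'pics/{n}0.pkl','rb')))
def snap(name,tag):
    from bench import get_state,grab_frame
    s=get_state();f=grab_frame(name);cv2.imwrite(f'pics/{tag}.png',f['img'][:,:,::-1]);pickle.dump((s,f),open(f'pics/{tag}.pkl','wb'));return s,f
def ldw(tag):
    s,f=pickle.load(open(f'pics/{tag}.pkl','rb'));return cam(f,s)
E
python3 - <<'E'
from h import *
a,b=ld('scene'),ld('side');np.set_printoptions(precision=4,suppress=True)
print('disc',onz(a,357,305,.004),onz(b,369,292,.004))
for n,p,q in[('tabtop',(331,294),(343,284)),('bar',(405,285),(407,255)),('round',(413,306),(423,269)),('cross',(422,326),(440,283)),('square',(431,347),(459,297)),
 ('dry FL top',(388,116),(336,121)),('FR top',(386,158),(360,156)),('BR top',(437,155),(392,148)),('BL top',(429,112),(367,115)),('amber cap',(386,233),(373,215))]:
    print(n,*tri((a,p),(b,q)))
E
```

```text
disc [ 0.5274 -0.1177  0.004 ] [ 0.529  -0.1227  0.004 ]
tabtop [ 0.4697 -0.1041  0.0462] 0.23596756666148622
bar [ 0.6337 -0.11    0.0633] 0.4560728306164492
round [ 0.6424 -0.1599  0.0594] 0.347773560392568
cross [ 0.6543 -0.2061  0.0531] 0.5566120340549219
square [ 0.6637 -0.2566  0.0553] 0.9041574187417609
dry FL top [0.6381 0.2338 0.2314] 0.050454759294837004
FR top [0.6269 0.1236 0.2048] 5.776741147570306
BR top [0.7471 0.1493 0.1723] 3.126923778310129
BL top [0.7378 0.2474 0.2161] 0.40708700633012995
amber cap [ 0.605  -0.0033  0.1148] 0.6403572004284683
```

```bash
cat >> h.py <<'E'
def ori(yaw,lean):
    c,s,C,S=np.cos(np.radians(yaw)),np.sin(np.radians(yaw)),np.cos(np.radians(lean)),np.sin(np.radians(lean))
    z=np.array([S*c,S*s,-C]);x=np.array([-C*c,-C*s,-S]);return np.c_[x,np.cross(z,x),z]
def plan(vias,s=None):
    """vias: (pos, Rmat, nrows); prints rounded rows"""
    from bench import get_state
    s=s or get_state();p=np.array(s['ee_pos']);Q=R.from_rotvec(s['tool_rot']);rows=[]
    for tp,tR,n in vias:
        p0,Q0=p.copy(),Q;rel=(Q0.inv()*R.from_matrix(tR)).as_rotvec()
        for k in range(1,n+1):
            gp=p0+(tp-p0)*k/n;gQ=Q0*R.from_rotvec(rel*k/n)
            d=np.round(Q.inv().apply(gp-p)*100,2);w=np.round((Q.inv()*gQ).as_rotvec(),3)
            rows.append([float(x)+0. for x in d]+[float(x)+0. for x in w]);p=p+Q.apply(d/100);Q=Q*R.from_rotvec(w)
    print(len(rows),str(rows).replace(' ',''));print('end',p.round(4))
E
python3 - <<'E'
from h import *
Q=ori(-15,30);g=np.array([.469,-.104,.027]);plan([(g-.1*Q[:,2],Q,12)])
a,b=ld('scene'),ld('side')
print('jar',*tri((a,(311,152)),(b,(272,183))))
I=[cv2.imread(f'pics/{n}0.png') for n in('scene','side')]
cv2.imwrite('pics/dry.png',np.hstack([cv2.resize(I[0][100:220,365:465],(400,480),interpolation=2),cv2.resize(I[1][105:225,320:420],(400,480),interpolation=2)]))
E
```

```text
12 [[-3.56,-4.15,0.78,-0.002,-0.044,-0.006],[-3.5,-4.16,0.92,-0.001,-0.043,-0.006],[-3.43,-4.19,1.07,-0.002,-0.044,-0.006],[-3.35,-4.22,1.21,-0.002,-0.043,-0.006],[-3.28,-4.23,1.34,-0.001,-0.044,-0.006],[-3.19,-4.26,1.48,-0.002,-0.044,-0.006],[-3.09,-4.28,1.62,-0.002,-0.043,-0.005],[-3.0,-4.29,1.73,-0.001,-0.044,-0.006],[-2.9,-4.32,1.86,-0.002,-0.044,-0.006],[-2.78,-4.34,1.97,-0.002,-0.043,-0.006],[-2.67,-4.36,2.09,-0.001,-0.044,-0.006],[-2.55,-4.37,2.19,-0.002,-0.043,-0.006]]
end [ 0.4207 -0.091   0.1136]
jar [0.46590919 0.27777488 0.07059635] 0.6352733676417301
```

View pics/dry.png

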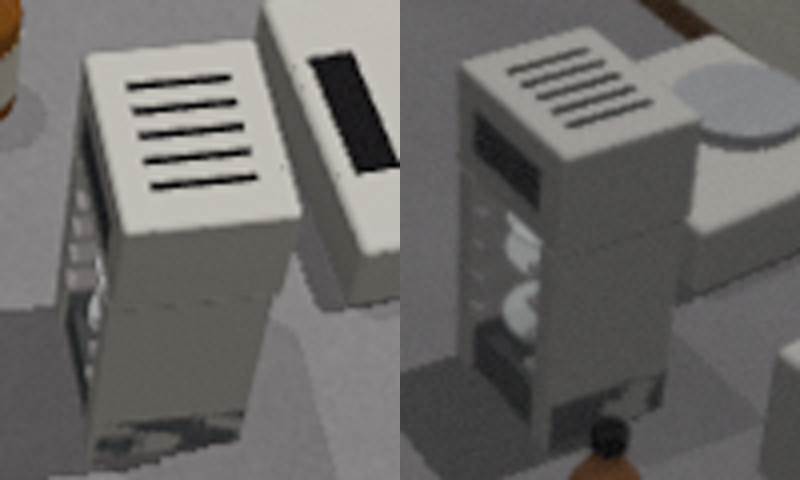

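The crop shows the dryer's four top corners and a dark base under it. In the scene view they are about (387,114), (396,158), (439.5,154) and (429,110.5). I'll fit the dryer box to these and start the arm towards the disc.

```bash
python3 - <<'E'
from h import *
a,b=ld('scene'),ld('side')
A=np.array([(387,114.2),(396.2,158),(439.5,154.2),(428.8,110.5)]);B=np.array([(335,121.2),(361.7,144.5),(394.5,135),(368.7,112)])
L=np.array([(0,.065),(0,-.065),(.1,-.065),(.1,.065)])
def pts(q): c,s=np.cos(q[3]),np.sin(q[3]);return np.c_[q[0]+c*L[:,0]-s*L[:,1],q[1]+s*L[:,0]+c*L[:,1],np.full(4,q[2])]
r=least_squares(lambda q:np.r_[(proj(a,pts(q))-A).ravel(),(proj(b,pts(q))-B).ravel()],[.63,.18,.21,0])
q=r.x;print('face x,y,ztop',q[:3],'yaw',np.degrees(q[3]),'res',r.fun.round(1),'slot z',q[2]-.147)
print('home',q[:2]+.046*np.array([np.cos(q[3]),np.sin(q[3])]))
E
```

```text
face x,y,ztop [0.63637635 0.17878317 0.22804958] yaw -0.5422151750822848 res [-0.4 -0.5 -0.3  1.   1.9  0.9  1.3 -0.3 -1.3 -0.6 -1.7  0.9  1.  -0.1
 -1.2 -0.5] slot z 0.0810495816742316
home [0.68237429 0.17834786]
```

Call:
play_rows(
  series=[
    [-3.56, -4.15, 0.78, -0.002, -0.044, -0.006],
    [-3.5, -4.16, 0.92, -0.001, -0.043, -0.006],
    [-3.43, -4.19, 1.07, -0.002, -0.044, -0.006],
    [-3.35, -4.22, 1.21, -0.002, -0.043, -0.006],
    [-3.28, -4.23, 1.34, -0.001, -0.044, -0.006],
    [-3.19, -4.26, 1.48, -0.002, -0.044, -0.006],
    [-3.09, -4.28, 1.62, -0.002, -0.043, -0.005],
    [-3.0, -4.29, 1.73, -0.001, -0.044, -0.006],
    [-2.9, -4.32, 1.86, -0.002, -0.044, -0.006],
    [-2.78, -4.34, 1.97, -0.002, -0.043, -0.006],
    [-2.67, -4.36, 2.09, -0.001, -0.044, -0.006],
    [-2.55, -4.37, 2.19, -0.002, -0.043, -0.006],
  ],
)

```text
time_s: 1.65
ee_pos: [0.4212, -0.0926, 0.1131]
tool_rot: [0.342, 2.598, -0.091]
wrist_force: [1.3, 1.6, -0.9]
width: 0.999
finger_force: 0.0
```

```bash
python3 -c "
from h import *
snap('wrist','w1')"
```

```text
(no output)
```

View pics/w1.png

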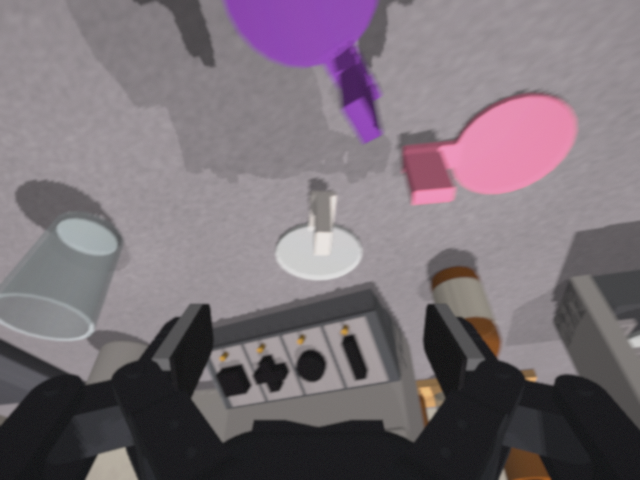

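The wrist view shows the clear disc ellipse at about (319,252), its tab top near (323,243), and a purple tab nearby at (365,105). The keys appear as square (234,381), cross (271,373), round (311,365) and bar (355,357). I'll enlarge the picture to refine these.

```bash
python3 - <<'E'
from h import *
I=cv2.imread('pics/w1.png');a=cv2.resize(I[180:290,265:375],(440,440),interpolation=2)
J=cv2.imread('pics/w1.png')[310:420,200:400];b=cv2.resize(J,(800,440),interpolation=2)
cv2.imwrite('pics/w1c.png',np.hstack([a,b[:,:600][:, :360]]) if 0 else cv2.resize(np.hstack([cv2.resize(a,(300,300)),cv2.resize(b,(500,275)) if 0 else cv2.resize(b,(500,300))]),(800,300)))
cv2.imwrite('pics/w1a.png',cv2.resize(I[180:290,265:375],(600,600),interpolation=2))
E
```

```text
(no output)
```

View pics/w1a.png

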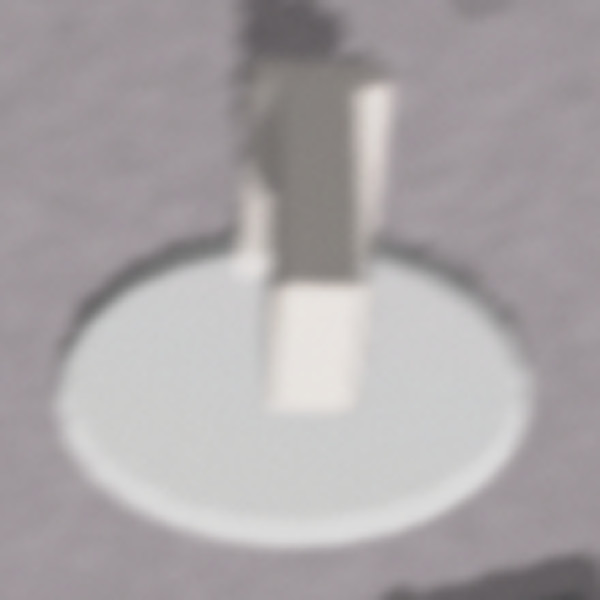

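```bash
cat > fit.py <<'E'
from h import *
np.set_printoptions(precision=4,suppress=True)
c=ldw('w1');k=110/600;f=lambda u,v:np.array([265+u*k-.4,180+v*k-.4])
ob=np.array([f(275,284),f(370,284),f(353,412),f(265,412)])
L=np.array([(-.074,.006),(-.074,-.006),(-.048,-.006),(-.048,.006)])
def w(q,l,z): C,S=np.cos(q[2]),np.sin(q[2]);return np.c_[q[0]+C*l[:,0]-S*l[:,1],q[1]+S*l[:,0]+C*l[:,1],np.full(len(l),z)]
th=np.linspace(0,2*np.pi,181);ci=.04*np.c_[np.cos(th),np.sin(th)]
def res(q):
    P=proj(c,w(q,L,.044));D=proj(c,w(q,ci,.005));return np.r_[(P-ob[[1,0,3,2]] if 0 else P-ob[order]).ravel(),D[:,0].min()-f(60,0)[0],D[:,0].max()-f(529,0)[0],D[:,1].min()-f(0,240)[1]]
for order in([0,1,2,3],[1,0,3,2]):
    r=least_squares(res,[.528,-.12,-.26]);print(r.x,np.degrees(r.x[2]),r.cost,r.fun.round(1))
E
python3 - <<'E'
exec(open('fit.py').read())
a,b=ld('scene'),ld('side')
for n,p,q,u in[('bar',(405,285),(407,255),(355,357)),('round',(413,306),(423,269),(311,365)),('cross',(422,326),(440,283),(271,373)),('square',(431,347),(459,297),(234,381))]:
    print(n,*tri((a,p),(b,q),(c,u)))
print('purple tab top',onz(c,372,134,.044),'pink tab top', onz(c,433,197,.044),onz(c,430,172,.044))
print('beaker rim',onz(c,45,310,.085))
E
```

```text
[ 0.5307 -0.1209 -0.3123] -17.893228742557532 553.990129543245 [ 17.2   0.6 -17.3   0.  -15.7  -0.3  16.3   0.2  -0.8   0.1   1.3]
[ 0.5304 -0.1206 -0.308 ] -17.646419141395324 1.177030128343112 [-0.4  0.2 -0.  -0.4  0.4 -0.6  0.2 -0.1 -0.6  0.4  1. ]
bar [ 0.634  -0.1095  0.0609] 0.7257941215615915
round [ 0.6429 -0.1593  0.0599] 0.66847919376454
cross [ 0.6526 -0.2082  0.0596] 1.422242756895173
square [ 0.6628 -0.2575  0.06  ] 1.5824072513193528
purple tab top [ 0.3907 -0.0533  0.044 ] pink tab top [ 0.4464 -0.0228  0.044 ] [ 0.4254 -0.0239  0.044 ]
beaker rim [ 0.4447 -0.2966  0.085 ]
```

```bash
python3 - <<'E'
from h import *
Q=ori(-17.65,30);g=np.array([.4723,-.1021,.0275]);t=g+.0187*Q[:,2];plan([(t-.06*Q[:,2],Q,4),(t,Q,4)])
E
```

```text
8 [[-0.03,0.29,1.42,0.004,0.001,0.009],[-0.03,0.3,1.42,0.005,0.0,0.008],[-0.03,0.3,1.41,0.004,0.001,0.009],[-0.03,0.31,1.42,0.004,0.0,0.008],[0.0,0.0,1.5,0.0,0.0,0.0],[0.0,0.0,1.5,0.0,0.0,0.0],[0.0,0.0,1.5,0.0,0.0,0.0],[0.0,0.0,1.5,0.0,0.0,0.0]]
end [ 0.4812 -0.1049  0.0113]
```

Call:
play_rows(
  series=[
    [-0.03, 0.29, 1.42, 0.004, 0.001, 0.009],
    [-0.03, 0.3, 1.42, 0.005, 0.0, 0.008],
    [-0.03, 0.3, 1.41, 0.004, 0.001, 0.009],
    [-0.03, 0.31, 1.42, 0.004, 0.0, 0.008],
    [0, 0, 1.5, 0, 0, 0],
    [0, 0, 1.5, 0, 0, 0],
    [0, 0, 1.5, 0, 0, 0],
    [0, 0, 1.5, 0, 0, 0],
    [0, 0, 0, 0, 0, 0],
  ],
  grip=0.6,
)

```text
time_s: 2.82
ee_pos: [0.4806, -0.0948, 0.0113]
tool_rot: [0.391, 2.598, -0.1]
wrist_force: [-0.1, -0.8, -0.3]
width: 0.604
finger_force: 0.0
```

Call:
play_rows(
  series=[
    [0, 0, 0, 0, 0, 0],
    [0, 0, 0, 0, 0, 0],
    [0, 0, 0, 0, 0, 0],
    [0, 0, 0, 0, 0, 0],
    [0, 0, 0, 0, 0, 0],
    [0, 0, 0, 0, 0, 0],
  ],
  grip=0,
  newtons=50,
)

```text
time_s: 3.58
ee_pos: [0.4815, -0.0959, 0.0139]
tool_rot: [0.393, 2.593, -0.1]
wrist_force: [-2.4, 0.7, 5.5]
width: 0.116
finger_force: 52.2
```

```bash
python3 - <<'E'
from h import *
from bench import *
for i in range(4): s=get_state();print(s['time_s'],s['ee_pos'],s['tool_rot'],s['joint_positions'])
print(pickle.load(open('pics/w1.pkl','rb'))[0])
s,f=snap('wrist','w2');print(get_state()['ee_pos'])
snap('side','s2')
cv2.imwrite('pics/w2a.png',np.hstack([cv2.imread('pics/w2.png')[:, :],])[::1])
E
```

```text
3.575 [ 0.48151655 -0.0959312   0.0138958 ] [ 0.39309036  2.59332421 -0.10046147] [-0.15210214 -0.6234622  -0.87395982  0.80243195 -0.07073133  0.13002062]
3.575 [ 0.48151655 -0.0959312   0.0138958 ] [ 0.39309036  2.59332421 -0.10046147] [-0.15210214 -0.6234622  -0.87395982  0.80243195 -0.07073133  0.13002062]
3.575 [ 0.48151655 -0.0959312   0.0138958 ] [ 0.39309036  2.59332421 -0.10046147] [-0.15210214 -0.6234622  -0.87395982  0.80243195 -0.07073133  0.13002062]
3.575 [ 0.48151655 -0.0959312   0.0138958 ] [ 0.39309036  2.59332421 -0.10046147] [-0.15210214 -0.6234622  -0.87395982  0.80243195 -0.07073133  0.13002062]
{'time_s': 1.65, 'joint_positions': array([-0.19155684, -0.83598526, -0.78156416,  1.10171084, -0.03481157,
        0.06093006]), 'joint_velocities': array([-1.4007019 ,  0.09991983, -0.23565662, -0.7828318 ,  0.63634341,
       -1.29564389]), 'joint_efforts': array([10.55609018, -6.30570218, 53.0050528 , -2.71155529, -1.40956711,
        2.04443716]), 'ee_pos': array([ 0.42115676, -0.09264609,  0.11314678]), 'tool_rot': array([ 0.34199596,  2.59757274, -0.09131988]), 'wrist_force': array([ 1.30912535,  1.62194485, -0.94169244]), 'moment': array([0.15686739, 0.38044943, 0.04734412]), 'finger_force': 0.0, 'width': 0.99861074674196}
[ 0.48148914 -0.09594298  0.01388766]
```

View pics/w2.png

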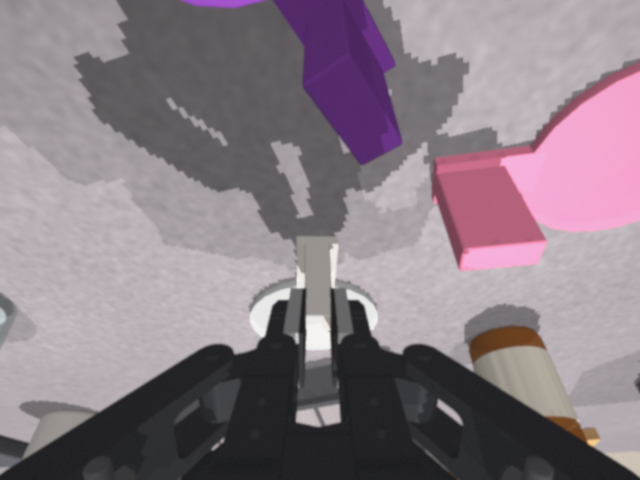

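The wrist view shows the tab between the pads at (317,330), with the disc behind it spanning u 249–378, so the grasp has taken. I'll lift, move to a look-at-dryer pose, and check which dryer corners will be in view.

```bash
python3 - <<'E'
from h import *
np.set_printoptions(precision=1,suppress=True)
from bench import get_state
s=get_state();M=R.from_rotvec(s['tool_rot']).as_matrix();print('yaw',np.degrees(np.arctan2(M[1,2],M[0,2])),'lean',np.degrees(np.arccos(-M[2,2])),'tooly',M[:,1].round(3))
f=pickle.load(open('pics/w2.pkl','rb'))[1]
face=np.array([.6364,.1788]);yw=np.radians(-.54);X=np.array([np.cos(yw),np.sin(yw)]);Y=np.array([-X[1],X[0]])
P=np.array([[*(face+a*X+b*Y),z] for a in(0,.1) for b in(.065,-.065) for z in(.228,.152)]+[[*(face+b*Y),.0225] for b in(.065,-.065)])
for lean,t in[(45,(.42,.178,.2)),(50,(.40,.178,.22)),(40,(.4,.178,.25))]:
    Q=ori(-.5,lean);st={'ee_pos':np.array(t),'tool_rot':R.from_matrix(Q).as_rotvec()};print(lean,proj(cam(f,st),P).tolist())
    
up=s['ee_pos']+[0,0,.05];Q0=ori(-17.6,30);Q=ori(-.5,45)
plan([(up,M,3),(np.array([.43,-.03,.17]),ori(-13,34),3),(np.array([.42,.178,.2]),Q,5)])
E
```

```text
yaw -16.85886575151666 lean 29.92156535075928 tooly [0.3 1.  0. ]
45 [[385.6025784682819, 382.8741292514927], [379.7293847813456, 307.4895619552545], [254.14291052926382, 382.84072339672986], [259.69142404331336, 307.4553240072181], [372.2045104428262, 390.51101279190914], [368.35882965013275, 328.40707316251655], [266.6906020071208, 390.48453284585923], [270.3313937585961, 328.37995956805753], [371.7696263264834, 205.32318044513352], [267.2110699793211, 205.28894904601972]]
50 [[379.6426465088853, 344.4411714229602], [375.53528739694747, 276.65434807433985], [260.0851635473863, 344.4164220355865], [263.9446417399063, 276.62760506115876], [367.9548041475394, 351.7044095622964], [365.2202011576492, 295.61582264655607], [270.9671606922077, 351.6846716783045], [273.5421731110145, 295.5946890130267], [369.6689864755276, 179.83839080526045], [269.45685748130506, 179.80970238679157]]
40 [[380.2758246113938, 355.45778222572335], [374.5090937151033, 289.95458420578314], [259.4912619947804, 355.41812858597183], [264.90987102528425, 289.9162271494549], [369.2014349665807, 374.63683772910406], [365.23432957934614, 318.34221639926176], [269.79399227260086, 374.60483322249286], [273.5295541055554, 318.31098351198443], [366.8080079687986, 202.47941782803088], [272.14600061267384, 202.4435483961426]]
11 [[-0.83,0.01,-1.44,0.0,0.0,0.0],[-0.83,0.0,-1.45,0.0,0.0,0.0],[-0.83,0.01,-1.44,0.0,0.0,0.0],[0.22,1.6,-4.2,-0.012,-0.024,-0.021],[0.09,1.66,-4.19,-0.012,-0.023,-0.022],[-0.05,1.71,-4.17,-0.012,-0.024,-0.021],[0.6,4.01,-1.13,-0.028,-0.038,-0.034],[0.43,4.05,-1.04,-0.028,-0.039,-0.033],[0.25,4.1,-0.93,-0.027,-0.038,-0.034],[0.07,4.12,-0.83,-0.028,-0.038,-0.034],[-0.09,4.15,-0.71,-0.028,-0.038,-0.033]]
end [0.4 0.2 0.2]
```

```bash
python3 - <<'E'
from h import *
from bench import get_state
s=get_state();M=R.from_rotvec(s['tool_rot']).as_matrix()
plan([(s['ee_pos']+[0,0,.05],M,3),(np.array([.43,-.03,.17]),ori(-13,34),3),(np.array([.42,.085,.2]),ori(-.5,45),4)])
E
```

```text
10 [[-0.83,0.01,-1.44,0.0,0.0,0.0],[-0.83,0.0,-1.45,0.0,0.0,0.0],[-0.83,0.01,-1.44,0.0,0.0,0.0],[0.22,1.6,-4.2,-0.012,-0.024,-0.021],[0.09,1.66,-4.19,-0.012,-0.023,-0.022],[-0.05,1.71,-4.17,-0.012,-0.024,-0.021],[0.32,2.74,-1.12,-0.035,-0.048,-0.042],[0.15,2.8,-1.03,-0.034,-0.048,-0.042],[-0.01,2.82,-0.94,-0.035,-0.047,-0.042],[-0.18,2.86,-0.84,-0.035,-0.048,-0.042]]
end [0.42  0.085 0.2  ]
```

Call:
play_rows(
  series=[
    [-0.83, 0.01, -1.44, 0, 0, 0],
    [-0.83, 0, -1.45, 0, 0, 0],
    [-0.83, 0.01, -1.44, 0, 0, 0],
    [0.22, 1.6, -4.2, -0.012, -0.024, -0.021],
    [0.09, 1.66, -4.19, -0.012, -0.023, -0.022],
    [-0.05, 1.71, -4.17, -0.012, -0.024, -0.021],
    [0.32, 2.74, -1.12, -0.035, -0.048, -0.042],
    [0.15, 2.8, -1.03, -0.034, -0.048, -0.042],
    [-0.01, 2.82, -0.94, -0.035, -0.047, -0.042],
    [-0.18, 2.86, -0.84, -0.035, -0.048, -0.042],
    [0, 0, 0, 0, 0, 0],
    [0, 0, 0, 0, 0, 0],
  ],
)

```text
time_s: 5.18
ee_pos: [0.4693, 0.0994, 0.2101]
tool_rot: [0.022, 2.412, -0.022]
wrist_force: [-0.1, 0.3, -0.5]
width: 0.116
finger_force: 51.4
```

```bash
python3 - <<'E'
from h import *
from bench import get_state
s,f=snap('wrist','w3');snap('side','s3');snap('scene','c3')
s=get_state();print(s['ee_pos'],s['width'],s['finger_force'],s['wrist_force'])
I=cv2.imread('pics/w3.png');cv2.imwrite('pics/w3a.png',cv2.resize(I[150:450,200:600],(800,600),interpolation=2))
E
```

```text
[0.4695353  0.09886459 0.20976621] 0.12015520345265863 51.38769568875432 [ 0.027488    0.25538005 -0.58017795]
```

View pics/w3a.png

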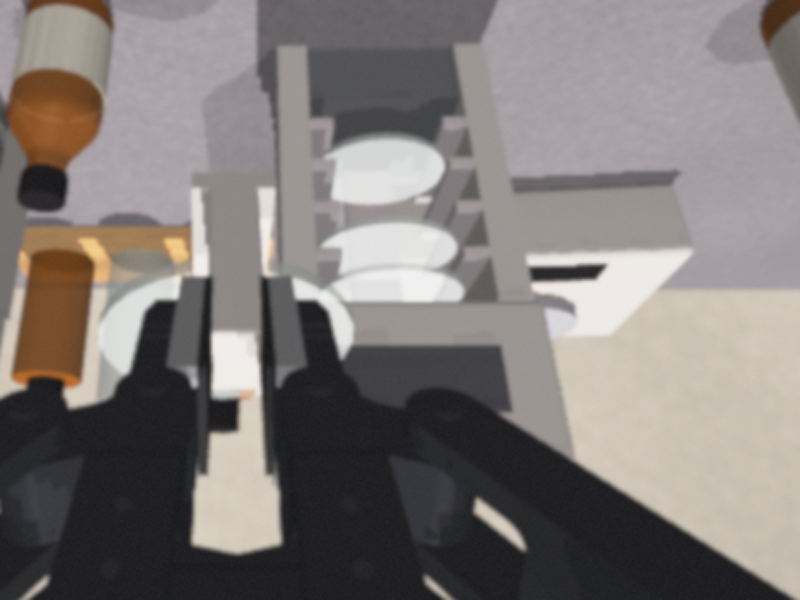

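The crop shows the dryer face with outer edges at crop u≈277 and 483 at the bottom (v≈44), 530 at the head line (v≈302), and four ledges. Discs sit in slots 1, 3 and 4, so slot 2 is empty. The held disc spans u 98–355. I'll fit both poses.

```bash
cat > fit2.py <<'E'
from h import *
np.set_printoptions(precision=4,suppress=True)
c=ldw('w3');f=lambda u,v:np.array([200+u/2-.25,150+v/2-.25])
a,b=ld('scene'),ld('side')
A=np.array([(387,114.2),(396.2,158),(439.5,154.2),(428.8,110.5)]);B=np.array([(335,121.2),(361.7,144.5),(394.5,135),(368.7,112)])
TL=np.array([(0,.065,.147),(0,-.065,.147),(.1,-.065,.147),(.1,.065,.147)])
WL=np.array([(0,.065,-.0585),(0,-.065,-.0585),(0,-.065,.071),(0,.0365,-.031),(0,-.0365,-.031),(0,.0365,-.005+.026),(0,-.0365,.021)])
# image right is +y
WO=np.array([f(483,43),f(277,45),f(276,303),f(455,122),f(321,122),f(479,208),f(328,206)])
WO=np.array([f(483,43),f(277,45),f(530,300)]);WL=np.array([(0,.065,-.0585),(0,-.065,-.0585),(0,.065,.071)])
def W(q,L): C,S=np.cos(q[3]),np.sin(q[3]);return np.c_[q[0]+C*L[:,0]-S*L[:,1],q[1]+S*L[:,0]+C*L[:,1],q[2]+L[:,2]]
r=least_squares(lambda q:np.r_[(proj(c,W(q,WL))-WO).ravel()*2,.5*(proj(a,W(q,TL))-A).ravel(),.5*(proj(b,W(q,TL))-B).ravel()],[.63,.18,.08,0])
q=r.x;print('face',q,np.degrees(q[3]),'wrist res',(r.fun[:6]/2).round(1),'other',(r.fun[6:]*2).round(1))
lv=lambda i:np.array([(0,.0365,-.005+26e-3*(i-2)),(0,-.0365,-.005+26e-3*(i-2)),(0,.043,26e-3*(i-2)),(0,-.043,26e-3*(i-2))])
for i in(1,2,3,4): print('ledge',i,'crop px',((proj(c,W(q,lv(i)))-[200,150])*2+.5).round(0).tolist())
r2=least_squares(lambda q:(proj(c,W(q,WL))-WO).ravel(),q);print('wrist only',r2.x,np.degrees(r2.x[3]),r2.fun.round(1))
# carrier in tool
s,fr=pickle.load(open('pics/w3.pkl','rb'));T=fr['tool_from_camera'];ct=(c[0],c[1],c[2],T[:3,3],T[:3,:3])
N=ori(0,30).T;g=np.array([0,0,-.0187])
th=np.linspace(0,2*np.pi,181);ci=np.c_[.04*np.cos(th),.04*np.sin(th),0*th+.0025]
tab=np.array([(-.074,-.006,.0415),(-.074,.006,.0415),(-.048,.006,.0415),(-.048,-.006,.0415)])
TO=np.array([f(211,333),f(258,333),f(258,395),f(210,395)])
def cp(p,L): return g+(R.from_matrix(N)*R.from_euler('zyx',[p[3],p[4],p[5]])).apply(L-np.array([-.061+p[0],p[1],.0245+p[2]]))
def res(p):
    D=proj(ct,cp(p,ci));P=proj(ct,cp(p,tab));i=D[:,0].argmin();j=D[:,0].argmax()
    return np.r_[(P-TO).ravel(),D[i]-f(98,340),D[j]-f(355,325),D[:,1].min()-f(0,270)[1],p[1]*500,p[3:]*10]
r=least_squares(res,np.zeros(6));print('carrier fwd,lat,h (mm)',r.x[:3]*1e3,'yaw,pitch,roll',np.degrees(r.x[3:]),r.fun.round(1))
E
python3 fit2.py
```

```text
face [ 0.6209  0.1735  0.0803 -0.1439] -8.24630188664052 wrist res [ 4.1 11.4 -7.2  0.4  3.1 -8.8] other [ -2.9   2.  -11.    3.9  -7.9   8.8  -0.5   6.7  -2.5   1.3  -9.6   4.8
  -3.5   6.3   0.2   3.7]
ledge 1 crop px [[449.0, 102.0], [316.0, 91.0], [462.0, 110.0], [305.0, 98.0]]
ledge 2 crop px [[456.0, 142.0], [319.0, 132.0], [469.0, 152.0], [306.0, 139.0]]
ledge 3 crop px [[463.0, 186.0], [321.0, 176.0], [477.0, 196.0], [308.0, 184.0]]
ledge 4 crop px [[471.0, 233.0], [324.0, 223.0], [485.0, 243.0], [311.0, 232.0]]
wrist only [ 0.6164  0.1727  0.0822 -0.1753] -10.043587011550052 [ 4.  11.4 -7.5 -2.1  3.2 -7.8]
carrier fwd,lat,h (mm) [-5.247   0.8175  3.8965] yaw,pitch,roll [ 0.1102  0.1961 -3.6982] [-3.1  2.   2.7  0.3  1.3 -2.6 -0.7 -1.   0.2  0.2 -0.4  1.4 -0.2  0.4
  0.   0.  -0.6]
```

```bash
python3 - <<'E'
src=open('fit2.py').read()
i=src.index("WO=np.array([f(483,43),f(277,45),f(530,300)])");j=src.index("def W(")
new='''WL=np.array([(0,.065,0),(0,-.065,0),(0,.065,.071)]+[(0,s*.0365,-.005+26e-3*k) for k in(-1,0,1,2) for s in(1,-1)])
WO=np.array([f(483,43),f(277,45),f(530,300),f(455,122),f(322,122),f(467,162),f(324,163),f(478,208),f(327,206),f(490,253),f(328,253)])
'''
src=src[:i]+new+src[j:]
src=src.replace("q[2]+L[:,2]]","np.where((L[:,2]==0),0,q[2]+L[:,2])]").replace("r.fun[:6]","r.fun[:22]").replace("r.fun[6:]","r.fun[22:]")
open('fit2.py','w').write(src)
E
python3 fit2.py
```

```text
face [ 0.6377  0.1789  0.0857 -0.0264] -1.5138137052985363 wrist res [ 4.1  1.7 -3.4 -0.5  7.4  0.1  0.4  0.5  0.6 -0.2 -2.2  0.8  0.8 -0.4
 -4.  -0.5  0.6 -0.3 -6.1  0.3  1.5 -0.6] other [ 0.9 -2.   0.1 -0.4  2.5  0.2  2.7 -1.3 -0.4 -2.5 -1.6 -0.9  1.6 -1.5
  0.  -2.1]
ledge 1 crop px [[456.0, 123.0], [323.0, 122.0], [469.0, 131.0], [312.0, 129.0]]
ledge 2 crop px [[463.0, 164.0], [326.0, 162.0], [454.0, 46.0], [308.0, 44.0]]
ledge 3 crop px [[470.0, 207.0], [328.0, 205.0], [484.0, 216.0], [316.0, 214.0]]
ledge 4 crop px [[478.0, 254.0], [331.0, 252.0], [493.0, 263.0], [318.0, 261.0]]
wrist only [ 0.6379  0.1789  0.0856 -0.0264] -1.51218621465756 [ 4.1  1.7 -3.4 -0.4  7.4  0.1  0.4  0.6  0.6 -0.1 -2.2  0.9  0.8 -0.4
 -4.  -0.4  0.6 -0.2 -6.1  0.3  1.5 -0.5]
carrier fwd,lat,h (mm) [-5.247   0.8175  3.8965] yaw,pitch,roll [ 0.1102  0.1961 -3.6982] [-3.1  2.   2.7  0.3  1.3 -2.6 -0.7 -1.   0.2  0.2 -0.4  1.4 -0.2  0.4
  0.   0.  -0.6]
```

```bash
python3 - <<'E'
from h import *
G=cv2.imread('pics/w3.png',0).astype(float)
for v in(180,185,190,200,215,240,260,275,285,294):
    row=G[v-1:v+2].mean(0);d=np.convolve(row,[1,1,0,-1,-1],'same')/2
    pk=[(u,int(d[u])) for u in range(325,480) if abs(d[u])>10 and abs(d[u])==abs(d[u-3:u+4]).max()]
    print(v,pk)
E
```

```text
180 [(328, -59), (338, 53), (353, -53), (427, 53)]
185 [(328, -53), (338, 54), (353, -50), (428, 52)]
190 [(330, -49), (338, 53), (354, -52), (429, 53)]
200 [(334, -49), (339, 52), (354, -62), (362, 11), (431, 52)]
215 [(340, 41), (355, -14), (366, -66), (419, 38), (434, 33)]
240 [(340, 33), (356, -21), (366, 63), (419, -80), (433, -21), (438, 44), (455, -33)]
260 [(329, 85), (337, -87), (357, -21), (372, -26), (411, -19), (422, -18), (426, 17), (442, 44)]
275 [(330, 87), (337, -64), (370, 55), (428, -89)]
285 [(331, 70), (358, -18), (369, 73), (422, -28), (440, -20), (446, 44), (465, -72)]
294 [(330, -80), (346, 111), (358, -38), (367, 31), (400, 10), (419, -14), (431, -78), (448, 44), (466, 58)]
```

```bash
cat > fit3.py <<'E'
exec(open('fit2.py').read().split("r=least_squares")[0])
rows=[180,190,200,215,240,260,285,294];Lu=[353,354,354.3,355,356,357,358,358.3];Ru=[427,429,431,434,438,442,446,448]
zz=np.linspace(-.085,.075,60)
def ln(q,y):
    P=proj(c,np.c_[q[0]-np.sin(q[3])*y+0*zz,q[1]+np.cos(q[3])*y+0*zz,q[2]+zz]);o=P[:,1].argsort();return np.interp(rows,P[o,1],P[o,0])
def rs(q,w=1):
    lv=(proj(c,W(q,WL[3:]))-WO[3:])[:,1];bt=(proj(c,W(q,WL[:2]))-WO[:2])[:,1]
    return np.r_[ln(q,q[4])-Ru,ln(q,-q[4])-Lu,lv,bt,(q[4]-.043)*w]
for w in(1e5,0):
    r=least_squares(lambda q:rs(q,w),[.637,.179,.0857,-.02,.043]);print(r.x,np.degrees(r.x[3]),r.fun.round(1))
E
python3 fit3.py
```

```text
[ 0.637   0.1779  0.0861 -0.0046  0.043 ] -0.26411118892645313 [ 0.6  0.4  0.1 -0.2  0.2 -0.2  0.2 -0.2  0.  -0.5 -0.3 -0.3 -0.1 -0.1
  0.1  0.2  0.1  0.2  0.5 -0.  -0.8  0.2  0.1 -0.1  0.5 -0.2 -0. ]
[ 0.6366  0.1778  0.0863 -0.0012  0.0428] -0.0669079565539838 [ 0.5  0.2  0.  -0.3  0.1 -0.3  0.1 -0.3  0.1 -0.4 -0.2 -0.2  0.  -0.
  0.2  0.3  0.   0.2  0.4  0.  -0.8  0.2  0.1 -0.   0.1 -0.2 -0. ]
```

```bash
cat > ov.py <<'E'
src=open('fit2.py').read();exec(src.split("r=least_squares")[0]);exec(src[src.index("# carrier"):])
p1=r.x
r0=least_squares(lambda p:res(np.r_[p,0,0,0]),np.zeros(3));p0=np.r_[r0.x,0,0,0];print(p0*1e3,r0.fun.round(1))
I=cv2.resize(cv2.imread('pics/w3.png')[225:360,235:395],(800,675),interpolation=cv2.INTER_CUBIC)
cb=ci-[0,0,.005]
for p,col in((p1,(0,0,255)),(p0,(0,255,0))):
    for L in(ci,cb,tab[[0,1,2,3,0]]):
        D=((proj(ct,cp(p,L))-[235,225])*5+2).round().astype(int);cv2.polylines(I,[D],False,col,1)
cv2.imwrite('pics/ov.png',I[:600])
E
python3 ov.py
```

```text
carrier fwd,lat,h (mm) [-5.247   0.8175  3.8965] yaw,pitch,roll [ 0.1102  0.1961 -3.6982] [-3.1  2.   2.7  0.3  1.3 -2.6 -0.7 -1.   0.2  0.2 -0.4  1.4 -0.2  0.4
  0.   0.  -0.6]
[-5.4783  0.5083  3.9714  0.      0.      0.    ] [-4.3  1.1  1.5  1.1  0.1 -1.7 -1.9 -1.7  3.7 -3.3  3.1  4.3  0.2  0.3
  0.   0.   0. ]
```

View pics/ov.png

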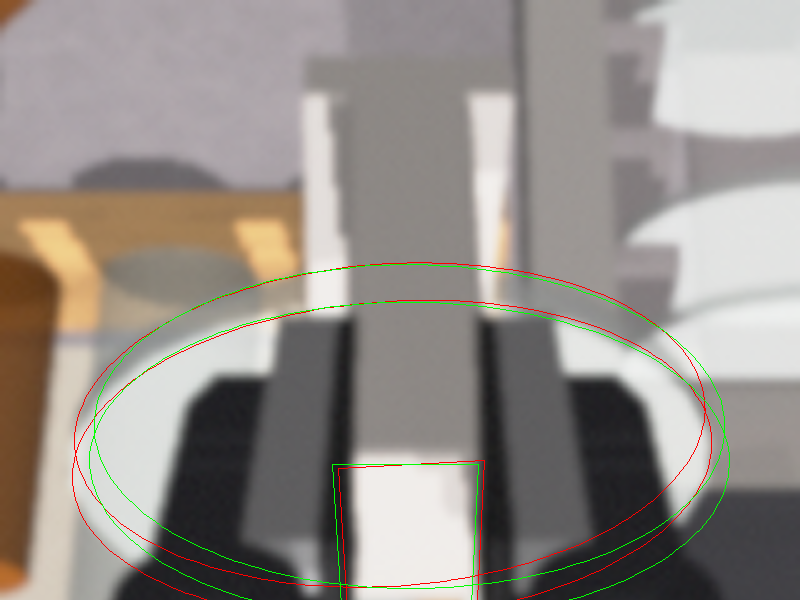

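```bash
python3 - <<'E'
from h import *
G=cv2.imread('pics/w3.png').astype(float).mean(2)
for v in(236,240,248,256,264,272,280,285,290,296,302,308,313,318,324,330,340):
    row=G[v-1:v+2].mean(0);d=np.convolve(row,[1,1,0,-1,-1],'same')/2
    print(v,[(u,int(d[u])) for u in range(242,385) if abs(d[u])>9 and abs(d[u])==abs(d[u-3:u+4]).max()])
for u in(300,311,317,323,335): 
    col=G[:,u-1:u+2].mean(1);d=np.convolve(col,[1,1,0,-1,-1],'same')/2
    print('col',u,[(v,int(d[v])) for v in range(230,360) if abs(d[v])>9 and abs(d[v])==abs(d[v-3:v+4]).max()])
E
```

```text
236 [(296, -15), (340, 37), (356, -13), (367, 51)]
240 [(295, -24), (340, 33), (356, -20), (366, 62)]
248 [(295, 42), (300, -76), (329, 73), (337, -91), (356, -18), (365, 74)]
256 [(256, -14), (270, 13), (295, 45), (301, -79), (329, 71), (337, -81), (365, 13), (372, -24)]
264 [(295, 84), (302, -80), (330, 84), (336, -74), (357, -20), (368, 24), (375, 23)]
272 [(249, -43), (282, 51), (296, 77), (303, -67), (330, 86), (337, -68), (361, 56)]
280 [(246, 82), (254, -35), (286, 41), (296, 80), (304, -86), (330, 82), (370, 69)]
285 [(247, 83), (254, -22), (287, 13), (296, 60), (304, -86), (331, 69), (358, -17), (369, 72)]
290 [(246, 87), (253, -23), (277, 24), (290, -107), (306, 71), (330, -68), (346, 93), (353, -31), (367, 41)]
296 [(245, 103), (253, -40), (264, 35), (289, -111), (301, -47), (306, 78), (330, -79), (347, 104), (364, -23), (370, 26)]
302 [(245, 101), (252, -48), (257, 45), (276, -103), (287, 42), (305, 84), (330, -82), (335, 48), (348, -41), (360, 109), (371, -50)]
308 [(244, 103), (253, 36), (271, -137), (286, 46), (300, -49), (305, 84), (330, -80), (335, 50), (349, -46), (
[... 261 characters left out ...]
, -43), (367, 141), (376, -72)]
324 [(242, 103), (251, 9), (268, -137), (284, 46), (299, -49), (305, 173), (329, -118), (336, 49), (352, -46), (368, 136), (374, -97)]
330 [(249, -34), (254, 37), (266, -140), (283, 46), (298, -48), (305, 157), (329, -139), (337, 51), (353, -46), (369, 47)]
340 [(248, -35), (259, -80), (294, 109), (299, -92), (305, 151), (330, -155), (337, 60), (341, -59), (377, 21)]
col 300 [(236, -25), (243, 41), (251, 20), (262, 10), (277, 12), (288, -121), (333, 18), (338, 13), (343, -16)]
col 311 [(315, 71), (349, -126)]
col 317 [(315, 68), (349, -117)]
col 323 [(316, 57), (345, -40), (350, 24)]
col 335 [(243, 67), (265, -11), (269, 12), (279, -20), (288, -93), (333, 11)]
```

```bash
cat > fit4.py <<'E'
src=open('fit2.py').read();exec(src.split("r=least_squares")[0]);exec(src[src.index("# carrier"):].split("def res")[0])
rw=np.array([296,302,308,313,318]);Lx=[264,257,253,251,249];Rx=[364,371,374,376,376]
TO=np.array([(305,315.5),(330,315.5),(329.5,349.5),(305,349.5)])
th=np.linspace(0,2*np.pi,721);ci=np.c_[.04*np.cos(th),.04*np.sin(th),0*th+.0025]
def res(p):
    D=proj(ct,cp(p,ci));m=D[:,0].mean();out=[]
    for v,l,rr in zip(rw,Lx,Rx):
        e=np.abs(D[:,1]-v);A_=D[:,0]<m
        # closest distance to ellipse
        out+=[np.hypot(*(D-[l,v]).T).min()*np.sign(np.hypot(*((D.mean(0)-[l,v])/np.ptp(D,0)))-.5),np.hypot(*(D-[rr,v]).T).min()*np.sign(np.hypot(*((D.mean(0)-[rr,v])/np.ptp(D,0)))-.5)]
    P=proj(ct,cp(p,tab));B=proj(ct,cp(p,np.array([(-.074,-.006,.004),(-.074,.006,.004)])))
    return np.r_[out,(P-TO).ravel(),.5*(B[:,0].mean()-316),p[3:]*5]
r=least_squares(res,np.zeros(6),diff_step=1e-4,x_scale=[.01]*6);p=r.x
print('fwd,lat,h',p[:3]*1e3,'ypr',np.degrees(p[3:]),r.fun.round(1))
T=cp(p,np.zeros((1,3)))[0];print('disc centre in tool',T)
E
python3 fit4.py
```

```text
fwd,lat,h [-3.3852  0.2702  2.6364] ypr [-1.3892 -0.9219 -2.1138] [ 2.   1.3  1.1  0.8  0.3  0.6 -1.4  0.8 -1.  -1.3 -1.9  1.8  2.9  1.2
  0.3 -3.2 -1.6 -2.5 -0.5 -0.1 -0.1 -0.2]
disc centre in tool [-0.0431 -0.0028  0.0362]
```

```bash
cat > ins.py <<'E'
import io,contextlib
with contextlib.redirect_stdout(io.StringIO()): exec(open('fit4.py').read())
Rtc=N@R.from_euler('zyx',p[3:]).as_matrix();tc=T
hm=np.array([.683,.1777,.0862]);yw=np.radians(-.2)
Rs=R.from_euler('z',yw).as_matrix();Qt=Rs@Rtc.T
def tp(x,y,z): return hm+Rs@np.array([x,y,z])-Qt@tc
E
python3 - <<'E'
exec(open('ins.py').read())
print('lean',np.degrees(np.arccos(-Qt[2,2])))
plan([(tp(-.105,0,.03),Qt,6),(tp(-.105,0,.006),Qt,2)])
E
```

```text
lean 29.147521272638414
8 [[0.27,1.38,1.59,-0.011,0.037,-0.001],[0.21,1.35,1.61,-0.01,0.037,-0.002],[0.15,1.35,1.63,-0.011,0.037,-0.001],[0.09,1.32,1.65,-0.01,0.037,-0.001],[0.03,1.31,1.67,-0.011,0.037,-0.002],[-0.04,1.29,1.68,-0.011,0.037,-0.001],[0.58,-0.05,1.05,0.0,0.0,0.0],[0.58,-0.04,1.04,0.0,0.0,0.0]]
end [0.5227 0.1794 0.103 ]
```

Call:
play_rows(
  series=[
    [0.27, 1.38, 1.59, -0.011, 0.037, -0.001],
    [0.21, 1.35, 1.61, -0.01, 0.037, -0.002],
    [0.15, 1.35, 1.63, -0.011, 0.037, -0.001],
    [0.09, 1.32, 1.65, -0.01, 0.037, -0.001],
    [0.03, 1.31, 1.67, -0.011, 0.037, -0.002],
    [-0.04, 1.29, 1.68, -0.011, 0.037, -0.001],
    [0.58, -0.05, 1.05, 0, 0, 0],
    [0.58, -0.04, 1.04, 0, 0, 0],
    [0, 0, 0, 0, 0, 0],
    [0, 0, 0, 0, 0, 0],
  ],
)

```text
time_s: 6.58
ee_pos: [0.5226, 0.1801, 0.1036]
tool_rot: [-0.015, 2.632, 0.057]
wrist_force: [-0.1, 0.3, -0.1]
width: 0.118
finger_force: 51.4
```

```bash
python3 - <<'E'
exec(open('ins.py').read())
s,f=snap('wrist','w4');M=R.from_rotvec(s['tool_rot']).as_matrix()
D=s['ee_pos']+M@tc;print('disc rel home mm',(Rs.T@(D-hm)*1e3).round(1),'rot err deg',np.degrees(R.from_matrix(Rs.T@M@Rtc).as_rotvec()).round(2))
cc=cam(f,s);I=cv2.imread('pics/w4.png')
ww=lambda L:(hm+(Rs@np.array(L).T).T)
pl=[ww([(-.046,sg*.043,z) for z in np.linspace(-.06,.06,5)]) for sg in(1,-1)]
pl+=[ww([(-.046,a*.030,-.0025),(-.046,a*.043,-.0025),(-.046,a*.043,-.0075),(-.046,a*.03,-.0075),(-.046,a*.03,-.0025)]) for a in(1,-1)]
pl+=[s['ee_pos']+(M@cp(p,ci).T).T]
J=cv2.resize(I[150:420,160:480],(800,675),interpolation=2)
for L in pl: cv2.polylines(J,[((proj(cc,L)-[160,150])*2.5+1).round().astype(int)],False,(0,255,0),1)
cv2.imwrite('pics/w4a.png',J[:600])
E
```

```text
disc rel home mm [-105.1    0.8    6.7] rot err deg [ 0.05 -0.09  0.08]
```

View pics/w4a.png

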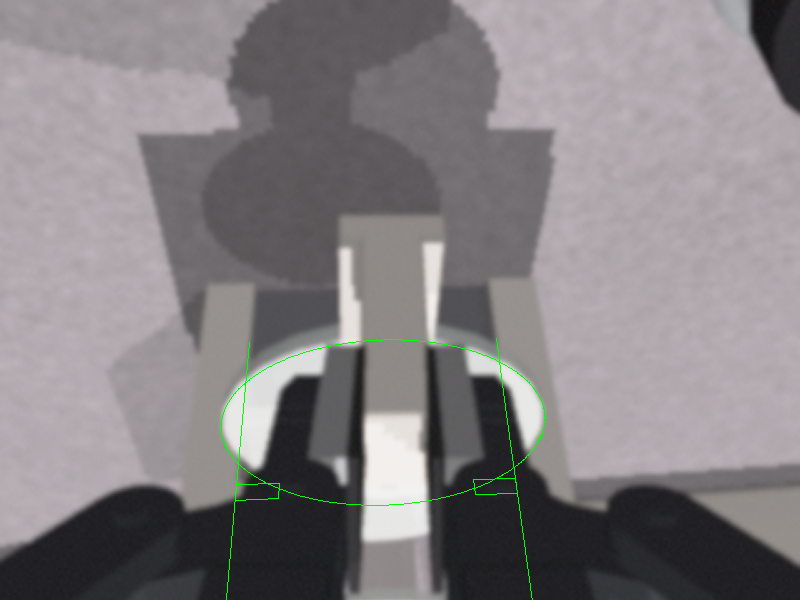

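The overlay agrees with the picture: the disc ellipse runs u 222–543, and the wall inner edges at about 250 and 497 line up with the model. I'll start inserting.

```bash
python3 - <<'E'
exec(open('ins.py').read())
plan([(tp(-.065,0,.006),Qt,4),(tp(-.015,0,.006),Qt,6)])
E
```

```text
10 [[-0.86,-0.05,0.5,0.0,0.0,0.0],[-0.86,-0.04,0.51,0.001,0.001,0.0],[-0.87,-0.05,0.5,0.0,0.0,0.001],[-0.86,-0.05,0.51,0.001,0.001,0.0],[-0.73,-0.02,0.4,0.0,0.0,0.0],[-0.73,-0.02,0.41,0.0,0.0,0.0],[-0.73,-0.02,0.4,0.0,0.0,0.0],[-0.72,-0.01,0.4,0.0,0.0,0.0],[-0.73,-0.02,0.41,0.0,0.0,0.0],[-0.73,-0.02,0.4,0.0,0.0,0.0]]
end [0.6127 0.179  0.103 ]
```

Call:
play_rows(
  series=[
    [-0.86, -0.05, 0.5, 0, 0, 0],
    [-0.86, -0.04, 0.51, 0.001, 0.001, 0],
    [-0.87, -0.05, 0.5, 0, 0, 0.001],
    [-0.86, -0.05, 0.51, 0.001, 0.001, 0],
    [-0.73, -0.02, 0.4, 0, 0, 0],
    [-0.73, -0.02, 0.41, 0, 0, 0],
    [-0.73, -0.02, 0.4, 0, 0, 0],
  ],
)

```text
time_s: 7.5
ee_pos: [0.5882, 0.1791, 0.102]
tool_rot: [-0.014, 2.636, 0.054]
wrist_force: [-0.1, -0.7, 0.2]
width: 0.12
finger_force: 51.4
```

Call:
play_rows(
  series=[
    [-0.72, -0.01, 0.4, 0, 0, 0],
    [-0.73, -0.02, 0.41, 0, 0, 0],
    [-0.73, -0.02, 0.4, 0, 0, 0],
    [0, 0, 0, 0, 0, 0],
  ],
)

```text
time_s: 8.0
ee_pos: [0.613, 0.179, 0.1018]
tool_rot: [-0.014, 2.636, 0.054]
wrist_force: [0.6, 0.2, -0.5]
width: 0.12
finger_force: 51.4
```

```bash
cat > chk.py <<'E'
exec(open('ins.py').read())
from bench import get_state
s=get_state();M=R.from_rotvec(s['tool_rot']).as_matrix()
D=s['ee_pos']+M@tc;print('disc rel home mm',(Rs.T@(D-hm)*1e3).round(1),'rot',np.degrees(R.from_matrix(Rs.T@M@Rtc).as_rotvec()).round(2),s['wrist_force'],s['moment'],s['time_s'])
E
cat > nx.py <<'E'
exec(open('chk.py').read())
E
python3 - <<'E'
exec(open('chk.py').read())
plan([(tp(-.003,0,.006),Qt,2),(tp(-.003,0,.0005),Qt,2)])
E
```

```text
disc rel home mm [-14.8  -0.    4.7] rot [-0.05  0.11 -0.03] [ 0.5637  0.1716 -0.517 ] [-0.0239  0.4864 -0.0147] 8.0
4 [[-0.54,-0.01,0.23,0.0,-0.001,0.0],[-0.55,-0.01,0.23,-0.001,-0.001,0.0],[0.14,-0.01,0.24,0.0,0.0,0.0],[0.13,-0.01,0.24,0.0,0.0,0.0]]
end [0.6247 0.179  0.0975]
```

Call:
play_rows(
  series=[
    [-0.54, -0.01, 0.25, 0, 0, 0],
    [-0.54, -0.01, 0.25, 0, 0, 0],
    [0.1, 0, 0.17, 0, 0, 0],
    [0.1, 0, 0.17, 0, 0, 0],
    [0, 0, 0, 0, 0, 0],
  ],
)

```text
time_s: 8.62
ee_pos: [0.624, 0.1792, 0.0985]
tool_rot: [-0.014, 2.636, 0.054]
wrist_force: [0.1, -0.6, -1.0]
width: 0.118
finger_force: 51.4
```

```bash
python3 chk.py
```

```text
disc rel home mm [-3.7  0.2  1.3] rot [-0.06  0.12 -0.01] [ 0.1225 -0.6081 -0.9737] [-0.0626  0.5136  0.0186] 8.625
```

Call:
play_rows(
  series=[
    [-0.17, 0, 0.1, 0, 0, 0],
    [0, 0, 0, 0, 0, 0],
    [-0.17, 0, 0.1, 0, 0, 0],
    [0, 0, 0, 0, 0, 0],
  ],
)

```text
time_s: 9.12
ee_pos: [0.628, 0.1794, 0.0986]
tool_rot: [-0.014, 2.636, 0.054]
wrist_force: [-4.3, 0.2, 1.4]
width: 0.118
finger_force: 51.8
```

Call:
play_rows(
  series=[
    [0.05, 0, 0.09, 0, 0, 0],
    [0, 0, 0, 0, 0, 0],
  ],
)

```text
time_s: 9.38
ee_pos: [0.6277, 0.1794, 0.0975]
tool_rot: [-0.014, 2.637, 0.054]
wrist_force: [-6.8, -0.1, 2.9]
width: 0.121
finger_force: 52.2
```

```bash
python3 chk.py
```

```text
disc rel home mm [0.  0.4 0.3] rot [-0.05  0.15  0.01] [-6.8416 -0.0743  2.8644] [0.0084 1.3906 0.0332] 9.375
```

Call:
play_rows(
  series=[
    [0.05, 0, 0.09, 0, 0, 0],
    [0, 0, 0, 0, 0, 0],
  ],
)

```text
time_s: 9.62
ee_pos: [0.6274, 0.1796, 0.0965]
tool_rot: [-0.015, 2.637, 0.055]
wrist_force: [-10.4, 0.4, 4.5]
width: 0.122
finger_force: 52.5
```

```bash
python3 chk.py
```

```text
disc rel home mm [-0.3  0.6 -0.7] rot [-0.04  0.18  0.02] [-10.4441   0.3626   4.4743] [-0.0133  1.7001  0.0279] 9.625
```

Call:
play_rows(
  series=[
    [0.13, 0, -0.07, 0, 0, 0],
    [0, 0, 0, 0, 0, 0],
  ],
)

```text
time_s: 9.88
ee_pos: [0.627, 0.1794, 0.097]
tool_rot: [-0.014, 2.635, 0.055]
wrist_force: [-1.0, 0.4, -0.2]
width: 0.119
finger_force: 51.5
```

```bash
python3 chk.py
```

```text
disc rel home mm [-0.7  0.4 -0.1] rot [-0.04  0.05 -0.02] [-0.9904  0.3521 -0.2173] [0.0049 0.443  0.0532] 9.875
```

Call:
play_rows(
  series=[
    [0.05, 0, 0.08, 0, 0, 0],
    [0, 0, 0, 0, 0, 0],
  ],
)

```text
time_s: 10.12
ee_pos: [0.6271, 0.1796, 0.0962]
tool_rot: [-0.014, 2.635, 0.055]
wrist_force: [-0.4, 0.8, 2.3]
width: 0.115
finger_force: 51.8
```

Call:
play_rows(
  series=[
    [0.05, 0, 0.08, 0, 0, 0],
    [0, 0, 0, 0, 0, 0],
  ],
)

```text
time_s: 10.38
ee_pos: [0.627, 0.1796, 0.0957]
tool_rot: [-0.014, 2.634, 0.055]
wrist_force: [-3.9, 0.2, 5.6]
width: 0.113
finger_force: 52.3
```

```bash
python3 chk.py
```

```text
disc rel home mm [-0.7  0.6 -1.3] rot [-0.03  0.02 -0.01] [-3.9172  0.2022  5.6342] [-0.0412  0.279   0.0868] 10.375
```

Call:
play_rows(
  series=[
    [-0.12, 0, -0.01, 0, 0, 0],
    [0, 0, 0, 0, 0, 0],
  ],
)

```text
time_s: 10.62
ee_pos: [0.6272, 0.1796, 0.0957]
tool_rot: [-0.014, 2.636, 0.055]
wrist_force: [-8.9, 0.6, 7.2]
width: 0.117
finger_force: 52.8
```

Call:
play_rows(
  series=[
    [0, 0, 0, 0, 0, 0],
    [0, 0, 0, 0, 0, 0],
    [0, 0, 0, 0, 0, 0],
  ],
  grip=0.45,
)

```text
time_s: 11.0
ee_pos: [0.6276, 0.1793, 0.0951]
tool_rot: [-0.014, 2.636, 0.054]
wrist_force: [-0.2, 0.4, 0.4]
width: 0.453
finger_force: 0.0
```

```bash
python3 chk.py; python3 - <<'E'
exec(open('ins.py').read())
from bench import get_state
snap('side','s5');snap('scene','c5')
s=get_state();M=R.from_rotvec(s['tool_rot']).as_matrix()
# retreat: along -tool z 60 mm then away, up
q=s['ee_pos']-.07*M[:,2];plan([(q,M,4)])
E
```

```text
disc rel home mm [-0.1  0.3 -2. ] rot [-0.05  0.12 -0.02] [-0.2461  0.4084  0.4241] [-0.0603  0.4422 -0.0145] 11.0
4 [[0.0,0.0,-1.75,0.0,0.0,0.0],[0.0,0.0,-1.75,0.0,0.0,0.0],[0.0,0.0,-1.75,0.0,0.0,0.0],[0.0,0.0,-1.75,0.0,0.0,0.0]]
end [0.5938 0.1765 0.1564]
```

Call:
play_rows(
  series=[
    [0, 0, -1.5, 0, 0, 0],
    [0, 0, -1.75, 0, 0, 0],
    [0, 0, -1.75, 0, 0, 0],
    [0, 0, -2.5, 0, 0, 0],
    [1.5, -1, -2.5, 0, 0, 0],
    [2.0, -1, -2.0, 0, -0.06, 0],
    [2.0, -1, -1.5, 0, -0.07, 0],
    [2.0, -1, -1, 0, -0.07, 0],
    [1, -1, 0, 0, -0.05, 0],
    [0, 0, 0, 0, 0, 0],
    [0, 0, 0, 0, 0, 0],
  ],
)

```text
time_s: 12.48
ee_pos: [0.487, 0.1247, 0.1759]
tool_rot: [-0.006, 2.384, 0.054]
wrist_force: [-0.3, -0.3, -0.2]
width: 0.446
finger_force: 0.0
```

```bash
python3 - <<'E'
exec(open('ins.py').read())
s,f=snap('wrist','w6');print(s['ee_pos'],s['wrist_force'],s['time_s'])
cc=cam(f,s);I=cv2.imread('pics/w6.png')
ww=lambda L:(hm+(Rs@np.array(L).T).T)
uv=proj(cc,ww([(-.046,0,0)]))[0];print(uv)
u0,v0=int(np.clip(uv[0]-130,0,380)),int(np.clip(uv[1]-110,0,285))
J=cv2.resize(I[v0:v0+195,u0:u0+260],(800,600),interpolation=2)
for L in(tab[[0,1,2,3,0]],ci): cv2.polylines(J,[((proj(cc,ww(L))-[u0,v0])*3.077+1).round().astype(int)],False,(0,255,0),1)
cv2.imwrite('pics/w6a.png',J)
E
```

```text
[0.487  0.1247 0.1759] [-0.2896 -0.2947 -0.1512] 12.475
[365.5318 250.5175]
```

View pics/w6a.png

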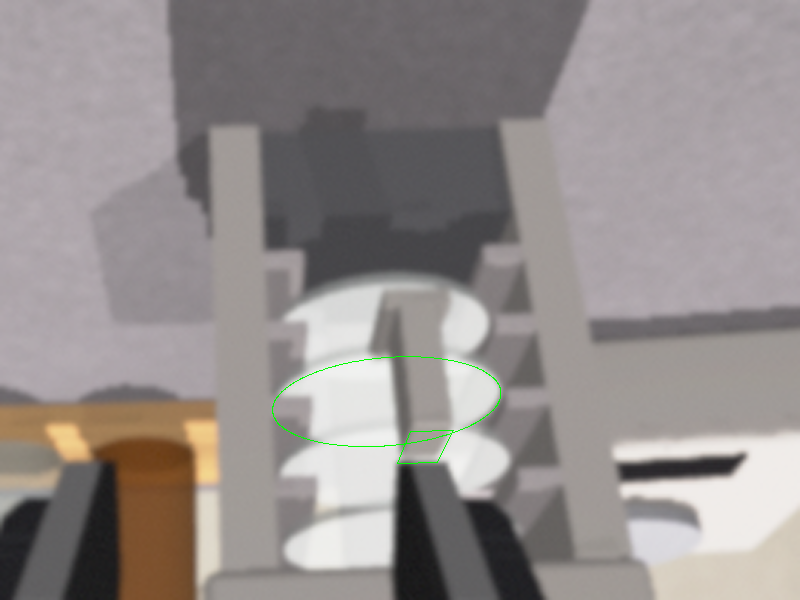

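The view shows the disc lying in slot 2 within about 1 mm of the drawn home outline, with the tab in front, so it is placed. Next I'll find the keys numerically.

```bash
python3 - <<'E'
from h import *
np.set_printoptions(precision=1,suppress=True)
f=pickle.load(open('pics/w6.pkl','rb'))[1]
K=np.array([(.634,-.1095,.061),(.6429,-.1593,.06),(.6526,-.2082,.06),(.6628,-.2575,.06)]);mid=K.mean(0)
Q=ori(11,35);t=mid-.10*Q[:,2]+.05*Q[:,0]
print(t,proj(cam(f,{'ee_pos':t,'tool_rot':R.from_matrix(Q).as_rotvec()}),K))
plan([(t,Q,9)])
E
```

```text
[ 0.6 -0.2  0.1] [[412.1 286.1]
 [348.7 284.5]
 [286.2 284.6]
 [223.3 284.9]]
9 [[-0.08,-3.67,0.85,-0.009,0.017,-0.017],[-0.04,-3.68,0.82,-0.009,0.016,-0.018],[0.02,-3.69,0.78,-0.009,0.017,-0.017],[0.07,-3.69,0.75,-0.009,0.017,-0.018],[0.13,-3.7,0.72,-0.009,0.016,-0.017],[0.17,-3.7,0.69,-0.008,0.017,-0.018],[0.23,-3.7,0.66,-0.009,0.017,-0.017],[0.28,-3.71,0.63,-0.009,0.016,-0.018],[0.34,-3.7,0.6,-0.009,0.017,-0.017]]
end [ 0.6 -0.2  0.1]
```

Call:
play_rows(
  series=[
    [-0.08, -3.67, 0.85, -0.009, 0.017, -0.017],
    [-0.04, -3.68, 0.82, -0.009, 0.016, -0.018],
    [0.02, -3.69, 0.78, -0.009, 0.017, -0.017],
    [0.07, -3.69, 0.75, -0.009, 0.017, -0.018],
    [0.13, -3.7, 0.72, -0.009, 0.016, -0.017],
    [0.17, -3.7, 0.69, -0.008, 0.017, -0.018],
    [0.23, -3.7, 0.66, -0.009, 0.017, -0.017],
    [0.28, -3.71, 0.63, -0.009, 0.016, -0.018],
    [0.34, -3.7, 0.6, -0.009, 0.017, -0.017],
    [0, 0, 0, 0, 0, 0],
    [0, 0, 0, 0, 0, 0],
    [0, 0, 0, 0, 0, 0],
  ],
  grip=0,
)

```text
time_s: 14.02
ee_pos: [0.5527, -0.2016, 0.1125]
tool_rot: [-0.244, 2.524, 0.073]
wrist_force: [0.3, 0.4, -0.1]
width: 0.001
finger_force: 0.0
```

```bash
python3 - <<'E'
from h import *
np.set_printoptions(precision=4,suppress=True)
s,f=snap('wrist','w7');print(s['ee_pos'],s['width'],s['time_s'],s['wrist_force'])
c=cam(f,s);I=f['img'].astype(int);m=(I.max(2)<50).astype(np.uint8);m=cv2.morphologyEx(m,cv2.MORPH_OPEN,np.ones((3,3),np.uint8))
n,l,st,ce=cv2.connectedComponentsWithStats(m)
for i in range(1,n):
    if st[i,4]>150: print(st[i],ce[i].round(1))
K=np.array([(.634,-.1095,.061),(.6429,-.1593,.06),(.6526,-.2082,.06),(.6628,-.2575,.06)]);print(proj(c,K).round(1))
E
```

```text
[ 0.5527 -0.2016  0.1125] 0.0012712411048673561 14.025 [ 0.3157  0.3759 -0.106 ]
[401 259  21  54 907] [410.5 285.3]
[    6   262   626   218 53325] [317.1 415.7]
[ 203  266   40   38 1442] [223.  284.4]
[315 290   7  44 293] [317.9 312.2]
[567 334  44  29 988] [588.5 348.3]
[[412.4 286.9]
 [348.6 285.2]
 [285.7 285.1]
 [222.5 285.4]]
```

```bash
cat > keys.py <<'E'
from h import *
np.set_printoptions(precision=4,suppress=True)
a,b,w1,w7=ld('scene'),ld('side'),ldw('w1'),ldw('w7')
O=[(a,.5,[(405,285),(413,306),(422,326),(431,347)]),(b,.5,[(407,255),(423,269),(440,283),(459,297)]),(w1,.7,[(355,357),(311,365),(271,373),(234,381)])]
def K(q): d=np.array([-np.sin(q[3]),np.cos(q[3]),0]);return q[:3]+np.outer([.075,.025,-.025,-.075],d)
def res(q): 
    k=K(q);return np.r_[np.concatenate([w*(proj(c,k)-np.array(o)).ravel() for c,w,o in O]),2*(proj(w7,k[[0,3]])-[(410.5,285.3),(223,284.4)]).ravel()]
r=least_squares(res,[.65,-.18,.06,.19]);KEY=dict(zip(['bar','round','cross','square'],K(r.x)));YAW=np.degrees(r.x[3])
QK=ori(YAW,35)
if __name__=='__main__':
    print(KEY,YAW,r.fun.round(1))
    t=KEY['round']-.02*QK[:,2];plan([(t-.02*QK[:,2],QK,4),(t,QK,2)])
E
python3 keys.py
```

```text
{'bar': array([ 0.6353, -0.11  ,  0.059 ]), 'round': array([ 0.6446, -0.1592,  0.059 ]), 'cross': array([ 0.6538, -0.2083,  0.059 ]), 'square': array([ 0.6631, -0.2574,  0.059 ])} 10.688608356676436 [ 0.4  0.6  0.5 -0.   0.3  0.2  0.3  0.3 -0.   0.4  0.1 -0.3  0.2 -0.7
 -0.2 -0.7 -0.1 -0.7  0.1 -0.3 -0.  -0.4 -0.1 -0.9  0.4  0.2 -0.4  0.2]
6 [[-1.26,0.6,1.5,0.0,-0.001,0.001],[-1.25,0.61,1.49,0.001,-0.001,0.002],[-1.25,0.61,1.5,0.0,-0.001,0.001],[-1.25,0.61,1.5,0.001,-0.001,0.002],[0.0,0.0,1.0,0.0,0.0,0.0],[0.0,0.0,1.0,0.0,0.0,0.0]]
end [ 0.6333 -0.1613  0.0754]
```

Excellent fit. Next I'll approach the round key and press it.

Call:
play_rows(
  series=[
    [-1.26, 0.6, 1.5, 0, -0.001, 0.001],
    [-1.25, 0.61, 1.49, 0.001, -0.001, 0.002],
    [-1.25, 0.61, 1.5, 0, -0.001, 0.001],
    [-1.25, 0.61, 1.5, 0.001, -0.001, 0.002],
    [0, 0, 1, 0, 0, 0],
    [0, 0, 1, 0, 0, 0],
    [0, 0, 0.5, 0, 0, 0],
    [0, 0, 0.5, 0, 0, 0],
    [0, 0, 0.5, 0, 0, 0],
    [0, 0, 0, 0, 0, 0],
  ],
)

```text
time_s: 15.32
ee_pos: [0.6414, -0.1606, 0.0616]
tool_rot: [-0.234, 2.523, 0.075]
wrist_force: [-0.5, -0.7, -0.3]
width: -0.004
finger_force: 0.0
```

```bash
cat > kc.py <<'E'
from keys import *
from bench import get_state
import sys
s=get_state();n=QK[:,2];k=KEY[sys.argv[1]];print('rel key (tool axes, mm; z=depth)',(QK.T@(s['ee_pos']-k)*1e3).round(1),'F along -tool z',-(np.array(s['wrist_force'])@n).round(2),s['wrist_force'],s['time_s'])
if len(sys.argv)>2:
    t=KEY[sys.argv[2]];plan([(s['ee_pos']-.03*n,QK,3),(t-.025*n,QK,3)])
E
python3 kc.py round
```

```text
rel key (tool axes, mm; z=depth) [ 1.3 -0.8 -4. ] F along -tool z 0.13 [-0.4835 -0.6723 -0.256 ] 15.325
```

Call:
play_rows(
  series=[
    [0, 0, 0.3, 0, 0, 0],
    [0, 0, 0.3, 0, 0, 0],
    [0, 0, 0, 0, 0, 0],
  ],
)

```text
time_s: 15.7
ee_pos: [0.6448, -0.1598, 0.0567]
tool_rot: [-0.234, 2.523, 0.075]
wrist_force: [0.6, -1.0, -0.0]
width: 0.002
finger_force: 0.0
```

Call:
play_rows(
  series=[
    [0, 0, 0.25, 0, 0, 0],
    [0, 0, 0.25, 0, 0, 0],
    [0, 0, 0, 0, 0, 0],
  ],
)

```text
time_s: 16.08
ee_pos: [0.6476, -0.1593, 0.0525]
tool_rot: [-0.234, 2.523, 0.075]
wrist_force: [0.3, 0.4, -1.0]
width: 0.002
finger_force: 0.0
```

```bash
python3 kc.py round
```

```text
rel key (tool axes, mm; z=depth) [ 1.3 -0.7  7. ] F along -tool z -1.03 [ 0.3461  0.424  -0.9654] 16.075
```

Call:
play_rows(
  series=[
    [0, 0, 0.2, 0, 0, 0],
    [0, 0, 0, 0, 0, 0],
  ],
)

```text
time_s: 16.32
ee_pos: [0.6488, -0.1591, 0.0511]
tool_rot: [-0.234, 2.523, 0.075]
wrist_force: [-0.1, 0.5, 0.5]
width: -0.001
finger_force: 0.0
```

Call:
play_rows(
  series=[
    [0, 0, 0.2, 0, 0, 0],
    [0, 0, 0, 0, 0, 0],
  ],
)

```text
time_s: 16.58
ee_pos: [0.6499, -0.1589, 0.0494]
tool_rot: [-0.234, 2.523, 0.075]
wrist_force: [0.3, -0.4, 0.1]
width: -0.0
finger_force: 0.0
```

```bash
python3 kc.py round; python3 - <<'E'
from h import *
from bench import get_state
s,f=snap('wrist','w8');c=cam(f,s)
F=f['img'].astype(int)
# brass pins: find yellowish blobs
m=((F[:,:,0]-F[:,:,2]>60)&(F[:,:,0]>120)).astype(np.uint8);n,l,st,ce=cv2.connectedComponentsWithStats(m)
print([ (st[i].tolist(),ce[i].round(1).tolist()) for i in range(1,n) if st[i,4]>6])
s7,f7=pickle.load(open('pics/w7.pkl','rb'));F=f7['img'].astype(int)
m=((F[:,:,0]-F[:,:,2]>60)&(F[:,:,0]>120)).astype(np.uint8);n,l,st,ce=cv2.connectedComponentsWithStats(m)
print([ (st[i].tolist(),ce[i].round(1).tolist()) for i in range(1,n) if st[i,4]>6])
E
```

```text
rel key (tool axes, mm; z=depth) [ 1.2 -0.7 10.9] F along -tool z 0.01 [ 0.2584 -0.3579  0.1481] 16.575
[([85, 221, 26, 20, 298], [95.9, 230.8]), ([199, 222, 20, 19, 263], [208.2, 231.2]), ([313, 222, 15, 19, 227], [320.3, 231.3]), ([422, 222, 20, 20, 266], [431.7, 231.9]), ([620, 295, 4, 9, 15], [621.1, 299.1]), ([479, 362, 37, 26, 648], [495.1, 372.1])]
[([216, 244, 10, 10, 74], [220.3, 248.7]), ([281, 245, 9, 9, 71], [285.2, 249.0]), ([346, 245, 9, 10, 72], [349.9, 249.7]), ([410, 246, 10, 10, 72], [414.5, 250.4]), ([537, 283, 64, 44, 1681], [570.6, 304.5]), ([449, 344, 37, 23, 524], [466.6, 352.2]), ([455, 365, 7, 4, 23], [458.3, 366.3])]
```

```bash
python3 - <<'E'
from keys import *
w8=ldw('w8')
p7=[(414.5,250.4),(349.9,249.7),(285.2,249.0),(220.3,248.7)];p8=[(431.7,231.9),(320.3,231.3),(208.2,231.2),(95.9,230.8)]
for x,y in zip(p7,p8): print(*tri((w7,x),(w8,y)))
res2=lambda q:np.r_[(proj(w7,K(q))-p7).ravel(),(proj(w8,K(q))-p8).ravel()]
r=least_squares(res2,[.63,-.18,.04,.19]);print(r.x,np.degrees(r.x[3]),r.fun.round(1))
n=-QK[:,2];print('pin row in key-tools axes',QK.T@(r.x[:3]-np.mean(list(KEY.values()),0))*1e3)
# dark blob near fingertip in w8
f=pickle.load(open('pics/w8.pkl','rb'))[1]['img'];m=(f.max(2)<50).astype(np.uint8);m=cv2.morphologyEx(m,cv2.MORPH_OPEN,np.ones((3,3),np.uint8))
nn,l,st,ce=cv2.connectedComponentsWithStats(m);print([(st[i].tolist(),ce[i].round(0).tolist()) for i in range(1,nn) if st[i,4]>150])
print('pred keys in w8',proj(w8,K(least_squares(res,[.65,-.18,.06,.19]).x)).round(0).tolist())
for v in range(236,330,6): print(v,''.join(' .:-=+*#%@'[min(9,int(x)//26)] for x in f[v,60:480:4].mean(1)))
E
```

```text
[ 0.6108 -0.1147  0.0419] 0.492256378025445
[ 0.6183 -0.1637  0.0427] 0.4480195810534724
[ 0.63   -0.2124  0.0407] 0.411695032315464
[ 0.6394 -0.2619  0.0404] 0.6816401424567857
[ 0.6253 -0.1878  0.0409  0.1797] 10.297980933170251 [-0.4 -0.6 -0.1 -0.5  0.1 -0.4  0.4 -0.7  0.3  0.2 -0.1  0.5 -0.1  0.3
 -0.1  0.3]
pin row in key-tools axes [30.2526  0.4618  0.9568]
[([407, 248, 39, 93, 2679], [425.0, 294.0]), ([169, 253, 87, 83, 4294], [213.0, 294.0]), ([63, 261, 86, 67, 5054], [106.0, 294.0]), ([286, 261, 66, 72, 2119], [319.0, 287.0]), ([6, 313, 624, 167, 43415], [317.0, 422.0])]
pred keys in w8 [[426.0, 294.0], [319.0, 294.0], [213.0, 294.0], [106.0, 294.0]]
236 %%%%%%%*****%%%%%%%%%%%%*=*%%%######+***##########*=-*####*####*===*##########++%%%%%%%####***##%%%%%%%%+
242 #%%%%%%%%%%%%%%%%%%%%%%%#=+%%%%%%####*############*=-*#####*#####**########%%%=+%%%%%%%######*#%%%%%%%%%+
248 *%%%##**########*###%%%%%==%%%%%%############%%%##*=-*###################%%%%#++%%%%%%%#=......*%%%%%%%%=
254 =%%%*****#*#*#*#**##%%%%%+=%%%%%%%%=......=%%%%%%##+-+#**#**##########%%%%%%%#+*%%%%%%##-.......-%
[... 627 characters left out ...]
.===....:%%%++%%%%%%##=........-%%%%%*==
296 ==....................*%%%#-.....................-%%=+%%%...:===..===....:%%%++%%%%%%##-........+%%%%%+==
302 ==:...................-%%%#-.....................*%%=+%%%:..:===..===:...:%%%++%%%%%%##:........#%%%%%===
308 ==-...................:%%%%=....................:%%%==%%=...-===..===:...-%%%=+%%%%%%%*.........#%%%%#===
314 ===...................:%%%%+-******........:****#%%%==%%:...-===..===-...-%%%++%%%%%%%*........:%%%%%*===
320 ===:.................=%%%%%*=#%%%%%:.......:%%%%%%%%+=%#....====..===-....%%#=*%%%%%%%#........-%%%%%+===
326 ===-................*%%%%%%*=*%%%%%-.......#%%%%%%%%+=%*....====..====....#%#=*%%%%%%%#........=%%%%%+===
```

```bash
python3 - <<'E'
from h import *
f=pickle.load(open('pics/w8.pkl','rb'))[1]['img'].astype(float).mean(2)
for v in(262,268,274,280,286,292,298,304,310,318,326,334):
    d=f[v]<55
    runs=[];st=None
    for u in range(40,480):
        if d[u] and st is None: st=u
        if not d[u] and st is not None:
            if u-st>4: runs.append((st,u-1))
            st=None
    print(v,runs)
print([int(x) for x in f[255:345,317]])
E
```

```text
262 [(79, 140), (196, 227), (309, 331), (412, 446)]
268 [(69, 142), (195, 228), (299, 340), (412, 445)]
274 [(62, 142), (195, 228), (294, 346), (411, 444)]
280 [(63, 143), (177, 254), (291, 349), (411, 444)]
286 [(65, 144), (172, 254), (289, 350), (410, 443)]
292 [(66, 145), (169, 255), (288, 300), (316, 320), (336, 352), (410, 442)]
298 [(68, 146), (170, 255), (288, 299), (315, 320), (336, 351), (409, 441)]
304 [(69, 147), (171, 253), (288, 299), (315, 320), (337, 351), (409, 441)]
310 [(70, 148), (171, 251), (286, 298), (315, 320), (338, 350), (408, 440)]
318 [(72, 144), (200, 231), (285, 297), (315, 321), (338, 351), (407, 439)]
326 [(74, 137), (201, 229), (283, 297), (315, 321), (339, 353), (408, 438)]
334 [(202, 225), (281, 297), (339, 354), (411, 437)]
[184, 182, 176, 153, 112, 66, 37, 29, 27, 30, 31, 30, 32, 30, 30, 33, 38, 39, 40, 38, 37, 36, 35, 37, 38, 39, 36, 38, 36, 36, 38, 36, 37, 35, 37, 34, 36, 35, 35, 36, 35, 36, 36, 35, 34, 37, 36, 35, 37, 36, 37, 36, 37, 35, 36, 35, 36, 36, 35, 38, 34, 35, 35, 36, 34, 35, 37, 37, 36, 36, 36, 37, 35, 36, 34, 37, 37, 41, 53, 62, 68, 68, 69, 69, 68, 69, 68, 69, 68, 68]
```

Call:
play_rows(
  series=[
    [0, 0, 0.2, 0, 0, 0],
    [0, 0, 0, 0, 0, 0],
  ],
)

```text
time_s: 16.88
ee_pos: [0.651, -0.1587, 0.0477]
tool_rot: [-0.234, 2.523, 0.075]
wrist_force: [-0.3, 0.1, -0.0]
width: 0.003
finger_force: 0.0
```

Call:
play_rows(
  series=[
    [0, 0, 0.2, 0, 0, 0],
    [0, 0, 0, 0, 0, 0],
  ],
)

```text
time_s: 17.12
ee_pos: [0.6522, -0.1585, 0.0461]
tool_rot: [-0.234, 2.523, 0.075]
wrist_force: [1.0, -0.4, 0.6]
width: -0.001
finger_force: 0.0
```

```bash
cat > pins.py <<'E'
from h import *
import sys
s,f=snap('wrist',sys.argv[1]);F=f['img'].astype(int)
m=((F[:,:,0]-F[:,:,2]>60)&(F[:,:,0]>120)).astype(np.uint8);n,l,st,ce=cv2.connectedComponentsWithStats(m)
print([(st[i].tolist(),ce[i].round(1).tolist()) for i in range(1,n) if st[i,4]>20])
E
python3 kc.py round; python3 pins.py w9
```

```text
rel key (tool axes, mm; z=depth) [ 1.2 -0.8 14.9] F along -tool z -0.04 [ 1.0038 -0.4247  0.5889] 17.125
[([79, 224, 28, 20, 332], [91.2, 233.3]), ([196, 224, 21, 20, 277], [205.8, 233.8]), ([313, 224, 16, 20, 244], [320.4, 234.2]), ([425, 225, 20, 20, 285], [434.4, 234.7]), ([481, 364, 37, 26, 622], [497.1, 374.2])]
```

Call:
play_rows(
  series=[
    [0, 0, 0.2, 0, 0, 0],
    [0, 0, 0.1, 0, 0, 0],
    [0, 0, 0, 0, 0, 0],
  ],
)

```text
time_s: 17.55
ee_pos: [0.654, -0.1583, 0.044]
tool_rot: [-0.234, 2.523, 0.074]
wrist_force: [-0.0, 0.1, 0.9]
width: -0.001
finger_force: 0.7
```

Call:
play_rows(
  series=[
    [0, 0, 0.2, 0, 0, 0],
    [0, 0, 0.1, 0, 0, 0],
    [0, 0, 0, 0, 0, 0],
  ],
)

```text
time_s: 17.92
ee_pos: [0.6557, -0.158, 0.0415]
tool_rot: [-0.234, 2.523, 0.074]
wrist_force: [-0.0, 0.0, 1.8]
width: -0.0
finger_force: 1.3
```

```bash
python3 kc.py round; python3 pins.py w10
```

```text
rel key (tool axes, mm; z=depth) [ 0.9 -0.9 20.8] F along -tool z 1.48 [-0.0485  0.0101  1.7771] 17.925
[([71, 227, 29, 21, 400], [84.4, 236.5]), ([192, 227, 22, 21, 311], [202.2, 237.2]), ([313, 227, 16, 18, 225], [320.8, 236.0]), ([428, 228, 22, 21, 314], [438.8, 238.1]), ([486, 367, 35, 25, 583], [500.9, 377.3])]
```

Contact at last: the pin has started to sink. I'll press on to full travel.

Call:
play_rows(
  series=[
    [0, 0, 0.2, 0, 0, 0],
    [0, 0, 0.2, 0, 0, 0],
    [0, 0, 0, 0, 0, 0],
  ],
)

```text
time_s: 18.35
ee_pos: [0.6577, -0.1577, 0.0388]
tool_rot: [-0.234, 2.523, 0.074]
wrist_force: [-11.1, -0.5, 10.6]
width: -0.001
finger_force: 7.7
```

Call:
play_rows(
  series=[
    [0, 0, 0.2, 0, 0, 0],
    [0, 0, 0, 0, 0, 0],
  ],
)

```text
time_s: 18.6
ee_pos: [0.6581, -0.1577, 0.0384]
tool_rot: [-0.233, 2.523, 0.075]
wrist_force: [-34.2, -0.2, 27.6]
width: 0.001
finger_force: 21.2
```

```bash
python3 kc.py round; python3 pins.py w11
```

```text
rel key (tool axes, mm; z=depth) [ 0.7 -1.1 24.7] F along -tool z 41.91 [-34.1705  -0.2298  27.6186] 18.6
[([65, 229, 30, 22, 429], [79.1, 239.2]), ([189, 229, 23, 22, 332], [199.8, 239.8]), ([314, 229, 16, 16, 200], [321.1, 236.8]), ([431, 230, 23, 22, 339], [442.0, 240.6]), ([490, 370, 33, 23, 543], [504.2, 379.3])]
```

```bash
python3 - <<'E'
from keys import *
from bench import get_state
s=get_state();n=QK[:,2];k=KEY['square'];M=R.from_rotvec(s['tool_rot']).as_matrix()
plan([(KEY['round']-.008*n,QK,4),(k-.008*n,QK,4)])
E
```

```text
8 [[-0.02,0.03,-0.82,0.0,0.0,-0.001],[-0.01,0.02,-0.81,0.0,-0.001,0.0],[-0.02,0.03,-0.82,0.0,0.0,-0.001],[-0.02,0.02,-0.82,-0.001,0.0,0.0],[0.0,-2.5,0.0,0.0,0.0,0.0],[0.0,-2.5,0.0,0.0,0.0,0.0],[0.0,-2.5,0.0,0.0,0.0,0.0],[0.0,-2.5,0.0,0.0,0.0,0.0]]
end [ 0.6586 -0.2583  0.0656]
```

Call:
play_rows(
  series=[
    [0, 0, -0.85, 0, 0, 0],
    [0, 0, -0.85, 0, 0, 0],
    [-0.03, 0.05, -0.9, 0, 0, 0],
    [-0.02, 0.05, -0.9, 0, 0, 0],
    [0, -2.5, 0, 0, 0, 0],
    [0, -2.5, 0, 0, 0, 0],
    [0, -2.5, 0, 0, 0, 0],
    [0, -2.5, 0, 0, 0, 0],
    [0, 0, 0, 0, 0, 0],
    [0, 0, 0, 0, 0, 0],
  ],
)

```text
time_s: 19.9
ee_pos: [0.6576, -0.2578, 0.0652]
tool_rot: [-0.234, 2.523, 0.075]
wrist_force: [0.6, 1.0, -0.4]
width: -0.004
finger_force: 0.0
```

```bash
python3 kc.py square; python3 pins.py w12
```

```text
rel key (tool axes, mm; z=depth) [ 1.   0.7 -8.2] F along -tool z -0.75 [ 0.5504  1.01   -0.4071] 19.9
[([310, 211, 15, 16, 168], [317.1, 219.4]), ([506, 211, 15, 13, 151], [513.2, 216.9]), ([411, 212, 16, 16, 184], [418.7, 219.9]), ([615, 215, 16, 13, 168], [622.3, 220.9])]
```

Call:
play_rows(
  series=[
    [0, 0, 0.6, 0, 0, 0],
    [0, 0, 0.6, 0, 0, 0],
    [0, 0, 0.6, 0, 0, 0],
    [0, 0, 0.6, 0, 0, 0],
    [0, 0, 0.25, 0, 0, 0],
    [0, 0, 0.25, 0, 0, 0],
    [0, 0, 0.2, 0, 0, 0],
    [0, 0, 0, 0, 0, 0],
  ],
)

```text
time_s: 20.95
ee_pos: [0.6753, -0.2548, 0.0399]
tool_rot: [-0.234, 2.523, 0.075]
wrist_force: [-3.7, 1.5, 1.2]
width: -0.001
finger_force: 1.8
```

Call:
play_rows(
  series=[
    [0, 0, 0.15, 0, 0, 0],
    [0, 0, 0, 0, 0, 0],
  ],
)

```text
time_s: 21.2
ee_pos: [0.6758, -0.2548, 0.0392]
tool_rot: [-0.234, 2.523, 0.075]
wrist_force: [-11.5, 2.5, 8.7]
width: -0.003
finger_force: 6.4
```

```bash
python3 kc.py square; python3 pins.py w13
```

```text
rel key (tool axes, mm; z=depth) [ 0.8  0.2 23.6] F along -tool z 13.34 [-11.5276   2.5398   8.6826] 21.2
[([311, 228, 15, 15, 191], [318.1, 235.0]), ([429, 228, 22, 22, 302], [439.7, 239.1]), ([544, 228, 18, 16, 225], [552.4, 235.6])]
```

Call:
play_rows(
  series=[
    [0, 0, -0.8, 0, 0, 0],
    [0, 0, -0.8, 0, 0, 0],
    [0, 0, -0.85, 0, 0, 0],
    [0, 0, -0.85, 0, 0, 0],
    [-0.02, 2.5, 0, 0, 0, 0],
    [-0.02, 2.5, 0, 0, 0, 0],
    [-0.02, 2.5, 0, 0, 0, 0],
    [0, 2.5, 0, 0, 0, 0],
    [0, 2.5, 0, 0, 0, 0],
    [0, 2.5, 0, 0, 0, 0],
    [0, 0, 0, 0, 0, 0],
    [0, 0, 0, 0, 0, 0],
  ],
)

```text
time_s: 22.75
ee_pos: [0.6307, -0.1112, 0.0667]
tool_rot: [-0.234, 2.522, 0.074]
wrist_force: [0.1, -0.0, -1.0]
width: 0.002
finger_force: 0.0
```

```bash
python3 kc.py bar; python3 pins.py w14
```

```text
rel key (tool axes, mm; z=depth) [-0.5 -0.2 -9. ] F along -tool z -0.87 [ 0.1088 -0.0281 -0.9919] 22.75
[([17, 207, 16, 13, 151], [24.3, 213.3]), ([215, 208, 13, 13, 131], [221.2, 213.9]), ([312, 209, 15, 16, 175], [319.1, 217.2]), ([108, 210, 17, 15, 184], [115.9, 217.1]), ([507, 238, 107, 104, 6764], [566.1, 293.3]), ([564, 336, 42, 18, 240], [588.3, 344.4]), ([380, 347, 8, 6, 39], [383.0, 349.2]), ([425, 350, 41, 19, 420], [449.2, 357.5]), ([423, 400, 23, 21, 124], [433.4, 409.7])]
```

Call:
play_rows(
  series=[
    [0, 0, 0.62, 0, 0, 0],
    [0, 0, 0.62, 0, 0, 0],
    [0, 0, 0.62, 0, 0, 0],
    [0, 0, 0.62, 0, 0, 0],
    [0, 0, 0.25, 0, 0, 0],
    [0, 0, 0.25, 0, 0, 0],
    [0, 0, 0.2, 0, 0, 0],
    [0, 0, 0, 0, 0, 0],
  ],
)

```text
time_s: 23.8
ee_pos: [0.6482, -0.1074, 0.04]
tool_rot: [-0.234, 2.523, 0.075]
wrist_force: [-3.5, -1.1, 1.0]
width: 0.005
finger_force: 1.7
```

Call:
play_rows(
  series=[
    [0, 0, 0.15, 0, 0, 0],
    [0, 0, 0, 0, 0, 0],
  ],
)

```text
time_s: 24.05
ee_pos: [0.6489, -0.1073, 0.0391]
tool_rot: [-0.234, 2.523, 0.075]
wrist_force: [-8.9, -1.8, 5.7]
width: -0.001
finger_force: 4.8
```

```bash
python3 kc.py bar; python3 pins.py w15
```

```text
rel key (tool axes, mm; z=depth) [ 0.   0.2 24.3] F along -tool z 9.88 [-8.87   -1.8389  5.718 ] 24.05
[([193, 228, 16, 16, 202], [200.6, 235.2]), ([311, 228, 16, 16, 195], [318.2, 235.5]), ([63, 232, 22, 17, 264], [72.0, 240.1]), ([543, 266, 97, 126, 7179], [604.7, 335.3]), ([459, 370, 18, 10, 89], [469.1, 373.3]), ([422, 400, 25, 22, 145], [433.7, 410.1]), ([618, 408, 22, 8, 89], [629.5, 411.3])]
```

Call:
play_rows(
  series=[
    [0, 0, -0.8, 0, 0, 0],
    [0, 0, -0.8, 0, 0, 0],
    [0, 0, -0.85, 0, 0, 0],
    [0, 0, -0.85, 0, 0, 0],
    [0, -2.5, 0, 0, 0, 0],
    [0, -2.5, 0, 0, 0, 0],
    [0, -2.5, 0, 0, 0, 0],
    [0, -2.5, 0, 0, 0, 0],
    [0, 0, 0, 0, 0, 0],
    [0, 0, 0, 0, 0, 0],
  ],
)

```text
time_s: 25.35
ee_pos: [0.6488, -0.2087, 0.0659]
tool_rot: [-0.234, 2.523, 0.075]
wrist_force: [0.6, 0.3, 0.8]
width: 0.001
finger_force: 0.0
```

```bash
python3 kc.py cross; python3 pins.py w16
```

```text
rel key (tool axes, mm; z=depth) [ 0.1  0.6 -8.5] F along -tool z 0.29 [0.5959 0.328  0.8026] 25.35
[([213, 209, 13, 13, 136], [219.0, 214.7]), ([311, 209, 14, 17, 182], [317.5, 217.5]), ([409, 209, 14, 14, 149], [415.4, 215.5]), ([506, 210, 15, 13, 157], [513.1, 215.9])]
```

Call:
play_rows(
  series=[
    [0, -0.03, 0.61, 0, 0, 0],
    [0, 0, 0.61, 0, 0, 0],
    [0, 0, 0.61, 0, 0, 0],
    [0, 0, 0.61, 0, 0, 0],
    [0, 0, 0.25, 0, 0, 0],
    [0, 0, 0.25, 0, 0, 0],
    [0, 0, 0.2, 0, 0, 0],
    [0, 0, 0, 0, 0, 0],
  ],
)

```text
time_s: 26.4
ee_pos: [0.6667, -0.2059, 0.0401]
tool_rot: [-0.234, 2.523, 0.075]
wrist_force: [-4.2, 1.3, 2.8]
width: 0.0
finger_force: 1.8
```

Call:
play_rows(
  series=[
    [0, 0, 0.15, 0, 0, 0],
    [0, 0, 0, 0, 0, 0],
  ],
)

```text
time_s: 26.65
ee_pos: [0.6673, -0.2059, 0.0395]
tool_rot: [-0.234, 2.523, 0.075]
wrist_force: [-12.3, 2.9, 7.5]
width: -0.002
finger_force: 6.6
```

```bash
python3 kc.py cross; python3 pins.py w17
```

```text
rel key (tool axes, mm; z=depth) [ 0.  -0.1 23.8] F along -tool z 12.77 [-12.3171   2.9236   7.4991] 26.65
[([193, 226, 17, 17, 214], [201.1, 233.9]), ([311, 227, 16, 16, 198], [318.8, 234.3]), ([428, 227, 17, 16, 217], [436.1, 234.6]), ([544, 228, 19, 16, 243], [553.0, 235.2])]
```

All four pins are down. I'll retract well clear, then check the disc numerically before handing in.

Call:
play_rows(
  series=[
    [0, 0, -1, 0, 0, 0],
    [0, 0, -1.5, 0, 0, 0],
    [0, 0, -2, 0, 0, 0],
    [0, 0, -2.5, 0, 0, 0],
    [1, 0, -2.5, 0, 0, 0],
    [1, 0, -2, 0, 0, 0],
    [0, 0, -1, 0, 0, 0],
    [0, 0, 0, 0, 0, 0],
    [0, 0, 0, 0, 0, 0],
    [0, 0, 0, 0, 0, 0],
  ],
)

```text
time_s: 27.95
ee_pos: [0.5813, -0.2217, 0.1292]
tool_rot: [-0.235, 2.524, 0.076]
wrist_force: [-0.2, -0.0, 0.8]
width: -0.001
finger_force: 0.0
```

```bash
python3 pins.py w18; python3 - <<'E'
from h import *
from bench import get_state
s=get_state();print(s['ee_pos'],s['wrist_force'],s['time_s'])
# compare scenes before/after outside the arm: count of changed pixels near bystanders and dryer
snap('side','s9');a=cv2.imread('pics/side0.png').astype(int);b=cv2.imread('pics/s9.png').astype(int);c=cv2.imread('pics/s5.png').astype(int)
d=(np.abs(a-b).max(2)>40).astype(np.uint8);n,l,st,ce=cv2.connectedComponentsWithStats(cv2.morphologyEx(d,cv2.MORPH_OPEN,np.ones((3,3),np.uint8)))
print([st[i].tolist() for i in range(1,n) if st[i,4]>25])
E
```

```text
[([249, 206, 8, 8, 54], [252.4, 209.6]), ([314, 206, 9, 9, 56], [317.9, 209.9]), ([380, 206, 8, 9, 58], [383.5, 210.1]), ([445, 207, 9, 8, 58], [448.8, 210.6]), ([577, 240, 63, 45, 1581], [615.6, 263.8]), ([488, 326, 20, 18, 234], [496.7, 333.6])]
[ 0.58127964 -0.22176694  0.12923596] [ 0.38400765 -0.40271955 -0.63557355] 28.0
[[0, 0, 345, 134, 15850], [70, 0, 51, 48, 1572], [0, 11, 19, 38, 599], [291, 93, 64, 61, 1608], [281, 102, 7, 10, 59], [350, 115, 8, 5, 33], [263, 120, 16, 6, 85], [263, 122, 26, 11, 161], [275, 129, 80, 63, 2853], [350, 128, 8, 9, 53], [37, 153, 47, 39, 1110], [361, 157, 13, 33, 230], [262, 176, 20, 14, 223], [346, 176, 9, 10, 61], [53, 189, 9, 6, 28], [339, 190, 14, 20, 152], [389, 195, 15, 40, 345], [358, 205, 21, 32, 408], [87, 206, 40, 32, 297], [130, 206, 7, 6, 32], [0, 222, 38, 82, 1361], [391, 240, 36, 44, 522], [376, 258, 13, 11, 92], [134, 266, 4, 8, 27], [125, 271, 4, 28, 92], [148, 274, 7, 10, 56], [110, 278, 14, 30, 242], [338, 282, 10, 4, 30], [149, 302, 8, 20, 101], [41, 317, 27, 15, 270], [82, 326, 8, 7, 39], [72, 329, 8, 7, 40], [73, 332, 35, 24, 391], [59, 347, 8, 8, 39], [119, 347, 253, 55, 5068], [31, 348, 20, 17, 225], [84, 367, 77, 32, 945]]
```

```bash
python3 -c "
from bench import close_job
print(close_job())"
```

```text
the job is handed in; nothing more can be done
None
```

The job is handed in at 28 s: the disc is in slot 2, level and within about 1 mm of home, and round, square, bar and cross were each pressed fully in that order, with all four pins down. The first press of the round key peaked at about 42 N at the wrist, through the fingertips. I saw no contact with the bottles or glassware, but shadows kept the last picture check of them from being conclusive.

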